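# Brush out the beakers and nest them away in the drawer

## Robot

A 7-joint arm with a two-finger parallel gripper is mounted at the origin on the work surface. World frame = base frame: x ahead of the robot, y to its left, z up, the work surface at z = 0. Lengths are in m, angles in rad, forces in N, time in s.
With the tool pointing down it reaches from about 0.425 to 0.825 m from the base axis. Payload 3.6 kg.
Tool frame: the origin (TCP) lies at the very end of the fingers, on their centre line; the grasp point (between the pads) lies 19 mm behind it; x points along the fingers, y is the direction in which the jaws open and shut, and the axes are right-handed (so a half turn about x gives the same grasp; the last joint's range is limited). The gripper opens to 93 mm and grips with 3 to 60 N. Pads are 15 mm wide; open, the fingers measure 128 mm over their backs; the gripper's body (75 mm by 188 mm) begins 65 mm behind the grasp point.
Start: joints at [-1.218, 0.615, -0.013, 1.423, 0.008, 1.103, -0.04], TCP at [0.241, 0.604, 0.219] pointing down, gripper open.
Joint ranges: [-3.12, 3.12], [-0.3, 2.06], [-1.34, 1.32], [0.26, 2.42], [-1.36, 4.5], [0.01, 1.98], [-2.84, 2.84]. Speed limits (rad/s): [2.79, 2.79, 3.14, 3.14, 3.14, 3.14, 3.14].

## Interface

Orientations are given as a rotation vector (axis times angle).
In Python, from rig import robot, imaging, models gives the robot as it stands.
- The arm moves only by the tool servo_tool, never from a script. Its argument "series" is a list that holds one entry, the list of rows, each a list of 7 numbers: the shift along the tool's x, y, z in mm, then the turn, a rotation vector about the tool's x, y, z in rad, then the opening, from 0 (shut) to 1 (fully open). In form: [[[x, y, z, rx, ry, rz, grip], ...]]. A call has 1 to 12 rows; each row shifts and turns the commanded pose from where the row before left it, along the tool's axes as they then stand; what a row does not reach is not made up. A row lasts 1/12 s, in which the tool goes at most 41.7 mm and 7.16 degrees, less where a joint would pass 70% of its speed; a pose out of reach is approached as far as the arm can. A call is refused whole if a number of a shift passes 41.7 or a number of a turn 0.125, either way. A call with a gripper value outside its range is refused whole. The fingers move at their own pace and stop on an object; "squeeze" is the grip in N (left out, the last holds). Time passes only in rows, so rows that do not move let the fingers close. It gives the time, the measured TCP pose, the force and the opening at its end, in the units of the state.
- robot.sense(): the state, without advancing time (a new reading comes with each control period).
- imaging.get_image(name): name is "scene" or "top"; returns the picture (480x640x3 uint8, red, green, blue); there is no depth.
- imaging.get_calibration(name): a dict with "fx", "fy", "cx", "cy" (pixels), "xyz" and "orientation" of the camera in the world. Camera axes: x right, y up, looking along -z (the intrinsics and any distortion apply to the point x, -y, -z); pixel columns grow to the right and rows downward; lengths in m; the calibration is good to about 2 mm. A picture is of the moment at which its call begins. get_calibration takes no time and is no camera call.
- robot.finish_job(): hands the job in, once; it reports no verdict.
Trained networks look in the newest picture that a camera, given by its name, has taken for a name from the list of things; names that differ only in an ending like _2 or _b are one class to them, and where a whole thing is asked for, a point or a joint stands for the part that bears it (a point fixed in the world has none). Each returns a list of dicts, best first, with "confidence" (0 to 1); they miss things now and then, are a little off and sometimes report something else, mostly with a low value. They report only what shows in the picture. A call takes as long as a camera call. They do not tell look-alikes from the thing itself.
- models.trace(camera, name): "mask" (480x640 bool, what is visible of it) and "xy" ([column, row] in pixels, amid what is visible of it).
The state is a dict: "clock": time; "joint_positions": joint angles; "joint_vel": joint speeds; "joint_efforts": joint torques, N m; "tool_pos": TCP position; "eef_rot": TCP orientation; "contact_force": force on the tool from outside, world axes, zero at the start; "ft_torque": the same for the moment, N m; "finger_gap": opening from 0.0 (shut) to 1.0 (fully open).
Only numpy, scipy, OpenCV 4.12 (cv2) and the standard library are available. Lean on these libraries where they do the work, as an engineer would, in place of code of your own. Each camera call takes 0.05 s, during which the arm holds its last target.

## Task

Tidy up after the practical: take the brush out of its pot and brush out the used beakers standing on the rubber mat, starting with the one nearest the brush pot and working along the row, each with at least two full strokes: right down to the bottom, up to near the rim, and down to the bottom again. Put the brush back in its pot, bristles down, and nest all the used beakers upright, one inside the other, in the clean beaker that stands in the drawer of the grey storage unit. Leave the drawer fully shut with the stack inside, and leave the other things on the bench where they are.

Things in the scene. Friction and masses are not known exactly. Their poses are not given: they have to be found in the camera images.
- cabinet: fixed benchtop storage unit in grey laminate, 260 mm deep (x), 250 mm wide (y), 215 mm high, origin at the middle of its front lower edge, its front facing its own -x; one deep drawer with a white front 18 mm thick set before that edge
- drawer (a joint): the drawer's opening in m: 0 shut, up to 0.19 fully open; it slides along the cabinet's own -x, takes about 2 N and stays where it is left. Inside it is 209 mm long and 210 mm wide, its floor 18 mm above the bench, side and back walls 78 mm above the bench; the white front panel reaches 209 mm above it
- drawer_handle (a point): middle of the drawer's steel bar handle: a level bar 12 mm thick and 120 mm long, across the front, 178 mm above the bench and 37 mm below the unit's top; the bar's centre stands 42 mm off the drawer front (36 mm free behind it). It can be pinched from above
- clean_beaker: the clean tapered white plastic beaker, 80 mm high, outside diameter 70 mm at the rim, 45 mm at the base, wall 3.5 mm, floor 4 mm, 60 g; origin at the centre of its underside, z to the mouth. Nested in another it stands 24 to 30 mm higher. It stands loose on the drawer floor near its middle line, about 90 mm behind the drawer front
- clean_beaker_in (a point): centre of the clean beaker's inside floor, 4 mm above its underside
- pot: white ceramic brush pot standing loose on the bench, 0.5 kg, straight round, 80 mm high, 64 mm outside (80 mm at its foot) and 52 mm inside diameter, beyond the end of the row of beakers; origin at the centre of its underside
- pot_in (a point): centre of the pot's inside floor, 8 mm above the bench
- brush: 230 mm bottle brush, 70 g, standing in the pot bristles down; origin at the centre of its bristle end, z towards the handle. Stiff bristle head 28 mm diameter from 0 to 86 mm, thin wire to 145 mm, black round handle 20 mm diameter to 216 mm, end knob 29 mm diameter to 230 mm
- brush_tip (a point): centre of the bristle end of the brush (its origin)
- brush_grip (a point): point on the axis of the brush handle to grip, 183 mm from the bristle end
- mat: flat dark rubber bench mat under the row of used beakers, 190 mm (x) by 340 mm (y), 3 mm thick, fixed; the row runs along its y, about 100 mm apart, the pot beyond its +y end
- reagent_jar: glass reagent jar with a blue cap, 58 mm diameter, 95 mm high, origin at its underside; not part of the job
- dropper_bottle: small dark red dropper bottle, 26 mm diameter, 75 mm high, origin at its underside; not part of the job
- tape_roll: roll of tape lying flat, 90 mm diameter, 24 mm high, origin at its underside; not part of the job
- beaker1: used tapered white plastic beaker, 80 mm high, outside diameter 70 mm at the rim, 45 mm at the base, wall 3.5 mm, floor 4 mm, 60 g; origin at the centre of its underside, z to the mouth. Nested in another it stands 24 to 30 mm higher. Number 1 in the row counted from the brush pot, if present (else None)
- beaker1_in (a point): centre of the inside floor of beaker1, 4 mm above its underside
- beaker2: used tapered white plastic beaker, 80 mm high, outside diameter 70 mm at the rim, 45 mm at the base, wall 3.5 mm, floor 4 mm, 60 g; origin at the centre of its underside, z to the mouth. Nested in another it stands 24 to 30 mm higher. Number 2 in the row counted from the brush pot, if present (else None)
- beaker2_in (a point): centre of the inside floor of beaker2, 4 mm above its underside
- beaker3: used tapered white plastic beaker, 80 mm high, outside diameter 70 mm at the rim, 45 mm at the base, wall 3.5 mm, floor 4 mm, 60 g; origin at the centre of its underside, z to the mouth. Nested in another it stands 24 to 30 mm higher. Number 3 in the row counted from the brush pot, if present (else None)
- beaker3_in (a point): centre of the inside floor of beaker3, 4 mm above its underside
Mind the look-alikes: they are no part of the job. Leave any purple or yellow look-alike of the beaker1 alone.

How it is judged:
By the outcome, as a careful person would: the job done as asked, in the order asked, and still so for the second after the job is handed in, with the robot touching nothing.
Of beaker1, beaker2, beaker3 only 2 to 3 are there at a start; the rules pass over those that are not, and their reading is None.
At some moment in a run one of pot may be knocked a few centimetres aside while the robot is not near it.
Once in a run the grip may slacken for a moment while it holds something.
It also fails if it takes over 210 s, if anything falls off the work surface, if the arm or the gripper's body presses on something with over 40 N, if the wrist force passes 120 N, or if a joint passes its speed limit or range.

## Working session

There is one attempt and no reset: what is moved stays moved. The work goes in short steps, Python scripts to look and compute and a tool call to move; the robot and the scene stay as the last step left them, time stands still between calls to the robot, and variables do not carry over. Pictures are saved under pics/ and viewed, and the job is handed in when it is done.

Besides the shell and the picture viewer there is one more tool, called after "Emit:" in YAML: its name, and indented under it one key for each argument. servo_tool: Moves the arm, as the interface text tells. Its arguments: {"type":"object","properties":{"series":{"type":"array","items":{"type":"array","items":{"type":"array","items":{"type":"number"}}}},"squeeze":{"type":"number"}},"required":["series"]}

```bash
mkdir -p pics; ls
python3 - <<'E'
from rig import robot, imaging, models
import cv2
print(robot.sense())
for n in("scene","top"):
    im=imaging.get_image(n); cv2.imwrite(f"pics/{n}0.png",im[:,:,::-1]); print(n,imaging.get_calibration(n))
E
```

```text
pics
{'clock': 0.0, 'joint_positions': array([-1.21750114,  0.61592537, -0.01264368,  1.42489724,  0.00809633,
        1.10339716, -0.04038862]), 'joint_vel': array([-4.55468519e-05, -8.81852927e-05, -3.86273017e-04,  4.78384294e-04,
        8.14043236e-04, -1.90688448e-03, -3.52163866e-05]), 'joint_efforts': array([-6.88952987e-04, -4.58938086e+01,  2.08830116e-01, -1.65745372e+01,
       -6.10959437e-02,  2.04781088e-02,  2.34265626e-04]), 'tool_pos': array([0.24065651, 0.60295149, 0.21747766]), 'eef_rot': array([ 0.29590737,  1.55066048, -0.29990829]), 'contact_force': array([-0.76826526,  0.11225712,  1.09108289]), 'ft_torque': array([-0.04706264, -0.00523976,  0.01723138]), 'finger_gap': 1.0000157203490525}
scene {'fx': 609.946337809152, 'fy': 609.946337809152, 'cx': 309.9536448535443, 'cy': 243.65640531557293, 'xyz': array([1.38916151, 0.4677229 , 1.15943033]), 'orientation': array([0.47398561, 0.71924741, 1.92517844])}
top {'fx': 613.4816124447163, 'fy': 613.4816124447163, 'cx': 313.04884678479306, 'cy': 232.4236105406719, 'xyz': array([0.27636732, 0.0754575 , 1.31881293]), 'orientation': array([ 0.16932899, -0.17712394, -1.60226797])}
```

View pics/scene0.png

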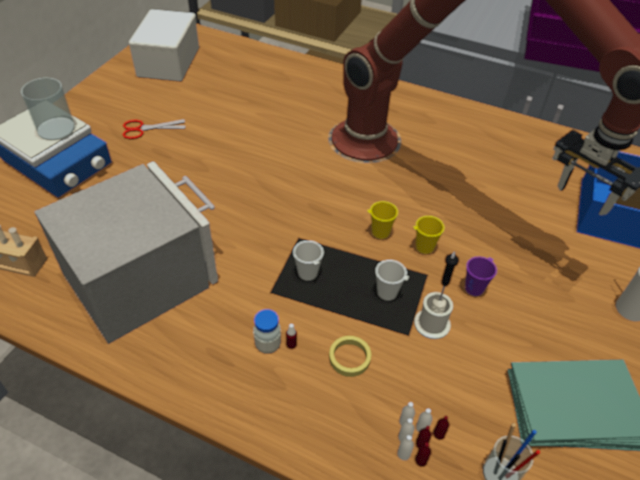

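View pics/top0.png

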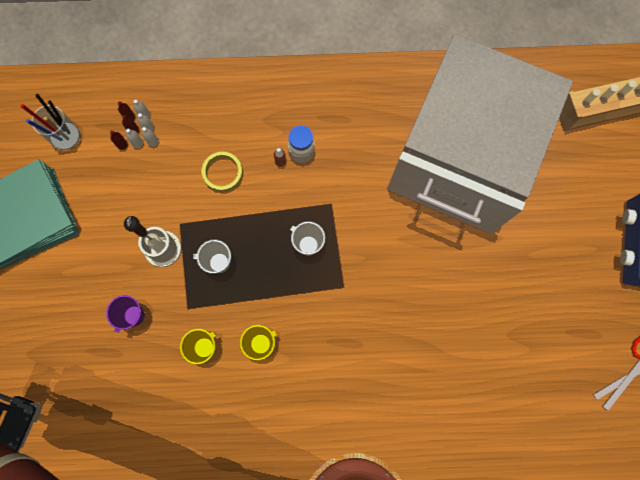

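The top view shows two used beakers on the mat at about (213,257) and (308,238). They sit roughly two pitches apart, so they should be beaker1 and beaker3. The pot and brush are at (158,245). The look-alikes are purple at (124,313) and yellow at (198,346) and (257,342). The shut drawer's handle is at (450,200). Next I'll measure these.

```bash
cat > h.py <<'E'
from rig import robot, imaging, models
import numpy as np, cv2
from scipy.spatial.transform import Rotation as R
from scipy.optimize import minimize
C={n:imaging.get_calibration(n) for n in("scene","top")}
def proj(n,P):
    c=C[n];P=np.atleast_2d(P);Q=R.from_rotvec(c["orientation"]).inv().apply(P-c["xyz"])
    return np.c_[c["cx"]+c["fx"]*Q[:,0]/-Q[:,2],c["cy"]-c["fy"]*Q[:,1]/-Q[:,2]]
def ray(n,uv):
    c=C[n];d=np.array([(uv[0]-c["cx"])/c["fx"],-(uv[1]-c["cy"])/c["fy"],-1.])
    return np.array(c["xyz"]),R.from_rotvec(c["orientation"]).apply(d)
def atz(n,uv,z):
    o,d=ray(n,uv);return o+d*(z-o[2])/d[2]
def tri(uvs,uvt):
    A=np.zeros((3,3));b=np.zeros(3);L=[ray("scene",uvs),ray("top",uvt)]
    for o,d in L:
        d=d/np.linalg.norm(d);M=np.eye(3)-np.outer(d,d);A+=M;b+=M@o
    p=np.linalg.solve(A,b);return p,[np.linalg.norm(np.cross(p-o,d/np.linalg.norm(d))) for o,d in L]
t=np.linspace(0,2*np.pi,40,endpoint=False)
def frus(p,segs):
    return np.vstack([np.c_[p[0]+r*np.cos(t),p[1]+r*np.sin(t),np.full(40,p[2]+z)] for z,r in segs])
def sil(n,P,S=4):
    im=np.zeros((480*S,640*S),np.uint8);h=cv2.convexHull(np.round(proj(n,P)*S+S/2-.5).astype(np.int32));cv2.fillConvexPoly(im,h,255)
    return cv2.resize(im,(640,480),interpolation=cv2.INTER_AREA)/255.
def fit(masks,segs,z,p0):
    """masks dict cam->bool; fit x,y"""
    def f(p):
        s=0
        for n,m in masks.items():
            a=sil(n,frus([p[0],p[1],z],segs));s+=1-np.minimum(a,m).sum()/np.maximum(a,m).sum()
        return s
    r=minimize(f,p0,method="Nelder-Mead",options=dict(initial_simplex=[p0,[p0[0]+.008,p0[1]],[p0[0],p0[1]+.008]],xatol=2e-4,fatol=1e-4))
    return r.x,r.fun
def masks(name,cams=("scene","top"),near=None,z=0.04,dist=.04):
    out={}
    for n in cams:
        L=models.trace(n,name)
        for d in L:
            print(name,n,round(d["confidence"],2),np.round(d["xy"]),d["mask"].sum(),np.round(atz(n,d["xy"],z)[:2],3))
        out[n]=L
    return out
BEAK=[(0,.0225),(.08,.035)];POT=[(0,.04),(.006,.04),(.08,.032)]
def tool():
    s=robot.sense();return np.array(s["tool_pos"]),R.from_rotvec(s["eef_rot"]).as_matrix(),s
def mv(goal,Rg=None):
    """print shift in tool axes mm and rotvec to reach goal"""
    p,M,s=tool();d=M.T@(np.array(goal)-p)*1000
    print("t",round(s["clock"],2),"p",np.round(p,4),"shift",np.round(d,1),"norm",round(np.linalg.norm(d),1),end=" ")
    if Rg is not None: print("rot",np.round(R.from_matrix(M.T@Rg).as_rotvec(),4))
    else: print()
def down(yaw):
    """tool x down, tool y at angle yaw in world xy"""
    x=np.array([0,0,-1.]);y=np.array([np.cos(yaw),np.sin(yaw),0]);return np.c_[x,y,np.cross(x,y)]
def snap(n,name,box=None,s=1):
    im=imaging.get_image(n)[:,:,::-1]
    if box: im=im[box[1]:box[3],box[0]:box[2]]
    cv2.imwrite("pics/"+name,cv2.resize(im,None,fx=s,fy=s,interpolation=cv2.INTER_CUBIC))
E
python3 - <<'E'
from h import *
p,M,s=tool();print(np.round(M,3))
imaging.get_image("scene");imaging.get_image("top")
for nm in("beaker1","pot","brush","clean_beaker","cabinet","drawer_handle","mat","reagent_jar","tape_roll"): 
    o=masks(nm)
    np.save(f"/tmp/{nm}.npy",o,allow_pickle=True)
E
```

```text
[[-0.001  0.371  0.929]
 [-0.002  0.929 -0.371]
 [-1.    -0.002  0.   ]]
beaker1 scene 0.86 [304. 260.] 892 [0.538 0.061]
beaker1 scene 0.79 [478. 273.] 944 [0.391 0.447]
beaker1 scene 0.77 [390. 274.] 903 [0.487 0.261]
beaker1 scene 0.74 [382. 218.] 811 [0.323 0.179]
beaker1 scene 0.65 [425. 234.] 835 [0.327 0.294]
beaker1 scene 0.4 [430. 318.] 1128 [0.567 0.386]
beaker1 top 0.77 [211. 255.] 913 [0.521 0.281]
beaker1 top 0.77 [122. 313.] 1080 [0.406 0.465]
beaker1 top 0.76 [196. 345.] 1002 [0.334 0.312]
beaker1 top 0.73 [255. 345.] 975 [0.329 0.192]
beaker1 top 0.65 [308. 236.] 897 [0.553 0.075]
pot scene 0.87 [429. 317.] 1097 [0.563 0.384]
pot top 0.68 [166. 250.] 962 [0.536 0.376]
brush scene 0.88 [442. 276.] 593 [0.438 0.375]
brush scene 0.35 [388. 274.] 892 [0.49  0.259]
brush top 0.96 [143. 232.] 549 [0.576 0.426]
cabinet scene 0.7 [128. 244.] 20776 [ 0.687 -0.344]
cabinet top 0.62 [480. 137.] 22230 [ 0.763 -0.314]
drawer_handle top 0.61 [455. 193.] 5670 [ 0.636 -0.247]
mat scene 0.72 [354. 289.] 6985 [0.565 0.203]
mat top 0.81 [260. 258.] 11302 [0.511 0.177]
mat top 0.61 [226. 184.] 620 [0.677 0.248]
mat top 0.24 [143. 232.] 547 [0.576 0.427]
reagent_jar scene 0.67 [263. 332.] 1014 [0.764 0.073]
reagent_jar top 0.84 [302. 147.] 800 [0.755 0.08 ]
tape_roll scene 0.78 [342. 364.] 725 [0.759 0.259]
tape_roll scene 0.24 [194. 208.] 1666 [ 0.51 -0.27]
tape_roll top 0.88 [216. 160.] 593 [0.731 0.27 ]
```

Run:
```python
from h import *
L=lambda n:np.load(f"/tmp/{n}.npy",allow_pickle=True).item()
B=L("beaker1");P=L("pot")
def both(ms,mt,segs,z,p0,nm):
    for k in ({"scene":ms,"top":mt},{"scene":ms},{"top":mt}):
        x,f=fit(k,segs,z,p0);print(nm,list(k),np.round(x,4),round(f,3))
    return x
both(B["scene"][2]["mask"],B["top"][0]["mask"],BEAK,.003,[.5,.27],"b1")
both(B["scene"][0]["mask"],B["top"][4]["mask"],BEAK,.003,[.545,.065],"b3")
both(P["scene"][0]["mask"],P["top"][0]["mask"],POT,0,[.55,.38],"pot")
x=L("brush")
s=cv2.imread("pics/scene0.png");t_=cv2.imread("pics/top0.png")
for im,c in((s,"scene"),(t_,"top")):
    for m in(B[c][2 if c=="scene" else 0],B[c][0 if c=="scene" else 4],P[c][0],x[c][0]):
        cs,_=cv2.findContours(m["mask"].astype(np.uint8),0,1);cv2.drawContours(im,cs,-1,(0,255,0),1)
a=cv2.resize(s[220:350,270:500],None,fx=3,fy=3);b=cv2.resize(t_[190:320,100:340],None,fx=3,fy=3)
cv2.imwrite("pics/a1.png",a);cv2.imwrite("pics/b1.png",b)
```

```text
b1 ['scene', 'top'] [0.5113 0.2682] 0.162
b1 ['scene'] [0.5131 0.2681] 0.072
b1 ['top'] [0.5105 0.2696] 0.066
b3 ['scene', 'top'] [0.5431 0.0735] 0.162
b3 ['scene'] [0.5443 0.0722] 0.037
b3 ['top'] [0.5411 0.0751] 0.046
pot ['scene', 'top'] [0.5468 0.3918] 0.521
pot ['scene'] [0.55  0.391] 0.225
pot ['top'] [0.5465 0.3925] 0.273
```

View pics/a1.png

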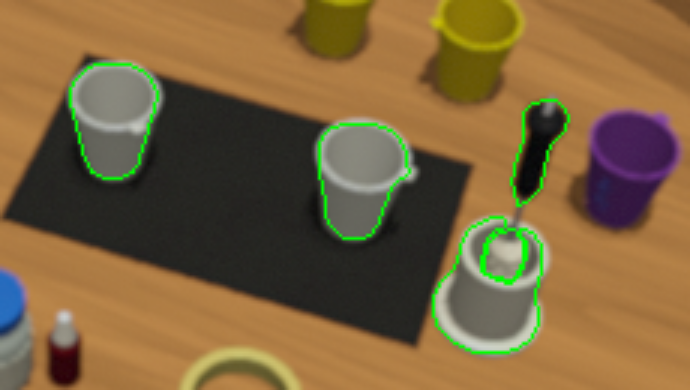

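View pics/b1.png

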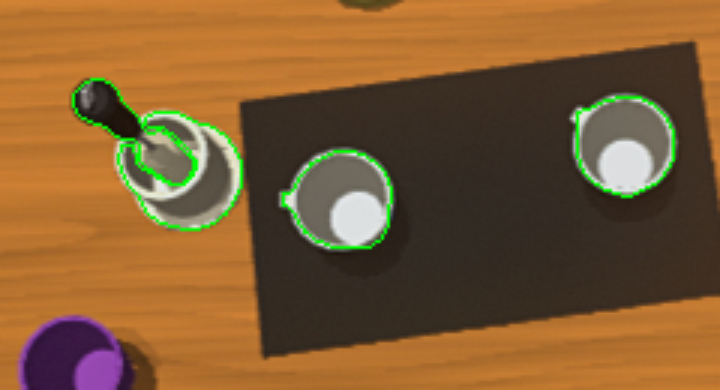

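The masks are about 1–2 px off, roughly 3 mm. Against the dark mat I can segment by brightness for a better fit.

```bash
cat >> h.py <<'E'
def bright(n,im,p,th=75,pad=12,z=.003):
    uv=proj(n,frus([p[0],p[1],z],BEAK));lo=uv.min(0).astype(int)-pad;hi=uv.max(0).astype(int)+pad
    S=4;g=cv2.cvtColor(im,cv2.COLOR_RGB2GRAY);m=np.zeros((480,640));sub=g[lo[1]:hi[1],lo[0]:hi[0]].astype(float)
    m[lo[1]:hi[1],lo[0]:hi[0]]=np.clip((sub-th+25)/50,0,1);return m
E
python3 - <<'E'
from h import *
ims={n:cv2.imread(f"pics/{n}0.png")[:,:,::-1].copy() for n in C}
for nm,p0 in(("b1",[.5113,.2682]),("b3",[.543,.0735])):
    for c in C:
        m=bright(c,ims[c],p0,pad=6);x,f=fit({c:m},BEAK,.003,p0);print(nm,c,np.round(x,4),round(f,3))
    # floor disc in top
    g=cv2.cvtColor(ims["top"],cv2.COLOR_RGB2GRAY);u=proj("top",[[*p0,.007]])[0]
    msk=np.zeros_like(g);cv2.circle(msk,tuple(np.round(u).astype(int)),14,1,-1)
    w=((g>190)&(msk>0));r,cc=np.nonzero(w);print(" floor",w.sum(),np.round(atz("top",[cc.mean(),r.mean()],.007),4))
# overlays
out=[]
for c,b in(("scene",(270,220,500,350)),("top",(100,190,340,320))):
    im=cv2.resize(cv2.cvtColor(ims[c],cv2.COLOR_RGB2BGR)[b[1]:b[3],b[0]:b[2]],None,fx=3,fy=3,interpolation=cv2.INTER_CUBIC)
    for p,col in(([.5113,.2682],(0,0,255)),([.543,.0735],(0,0,255))):
        for z,r in((.083,.035),(.003,.0225),(.007,.019)):
            q=((proj(c,frus([*p,0],[(z,r)]))-[b[0],b[1]]+.5)*3).astype(np.int32);cv2.polylines(im,[q],True,col,1)
    for z,r in((0,.04),(.08,.032),(.08,.026)):
        q=((proj(c,frus([.5468,.3918,0],[(z,r)]))-[b[0],b[1]]+.5)*3).astype(np.int32);cv2.polylines(im,[q],True,(255,0,0),1)
    cv2.imwrite(f"pics/ov_{c}.png",im)
E
```

```text
b1 scene [0.4969 0.2656] 0.333
b1 top [0.5114 0.2704] 0.058
 floor 254 [0.5104 0.2694 0.007 ]
b3 scene [0.5397 0.0715] 0.36
b3 top [0.5424 0.0755] 0.064
 floor 264 [0.5403 0.0746 0.007 ]
```

View pics/ov_scene.png

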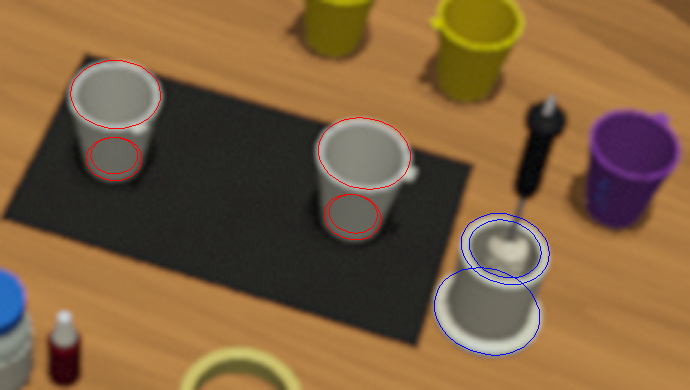

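View pics/ov_top.png

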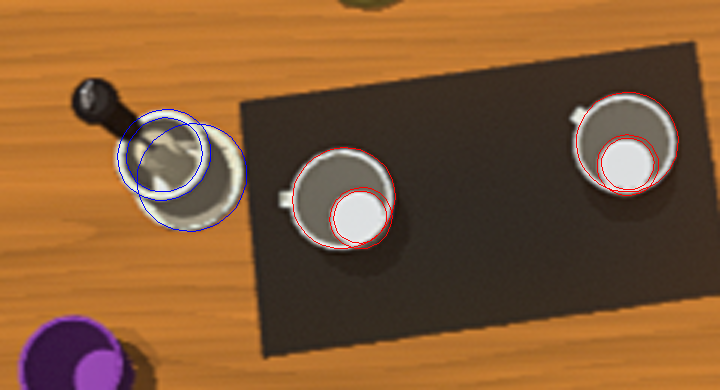

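Run:
```python
from h import *
ims={n:cv2.imread(f"pics/{n}0.png")[:,:,::-1].copy() for n in C}
a,e=tri((452,259.5),(131.8,223.3));b,f=tri((445.7,283.5),(145,234.3))
print("knob",a,e,"hlow",b,f,np.linalg.norm(a-b))
u=(a-b)/np.linalg.norm(a-b);print(u,np.degrees(np.arccos(u[2])),"tip",a-u*.223,b-u*.145)
# fit: params tip xy(z=8..), direction; use dark handle masks
def axis(p): 
    d=np.array([p[2],p[3],1]);d/=np.linalg.norm(d);return np.array([p[0],p[1],.008+.014*np.hypot(p[2],p[3])]),d
def cyl(p):
    o,d=axis(p);v=np.cross(d,[1,0,0]);v/=np.linalg.norm(v);w=np.cross(d,v)
    ring=lambda s,r:o+d*s+r*(np.cos(t)[:,None]*v+np.sin(t)[:,None]*w)
    return [np.vstack([ring(145/1e3,.010),ring(.216,.010)]),np.vstack([ring(.216,.0145),ring(.230,.0145)])]
M={}
for n,box in(("scene",(435,245,462,290)),("top",(120,212,150,240))):
    g=ims[n].max(2).astype(float);m=np.zeros((480,640));x0,y0,x1,y1=box
    m[y0:y1,x0:x1]=np.clip((95-g[y0:y1,x0:x1])/50,0,1)
    # largest comp + fill
    k,l,st,_=cv2.connectedComponentsWithStats((m>.3).astype(np.uint8));i=1+st[1:,4].argmax();m=m*(cv2.dilate((l==i).astype(np.uint8),np.ones((3,3))));m=np.maximum(m,cv2.morphologyEx((l==i).astype(np.uint8),cv2.MORPH_CLOSE,np.ones((7,7)))*(m*0+1)*.999)
    M[n]=m;print(n,m.sum())
def cost(p):
    s=0
    for n,m in M.items():
        A=np.maximum(*[sil(n,q) for q in cyl(p)]);s+=1-np.minimum(A,m).sum()/np.maximum(A,m).sum()
    return s
tip=a-u*.223;p0=np.array([tip[0],tip[1],u[0]/u[2],u[1]/u[2]])
r=minimize(cost,p0,method="Nelder-Mead",options=dict(initial_simplex=np.vstack([p0]+[p0+d for d in np.diag([.006,.006,.05,.05])]),xatol=1e-4,fatol=1e-4))
o,d=axis(r.x);print(r.x,r.fun,"tip",o,"dir",d,np.degrees(np.arccos(d[2])),"grip",o+d*.183,"at80",o+d*.08)
```

```text
knob [0.54900747 0.39497788 0.22954514] [np.float64(0.00018560447448196898), np.float64(0.00018560447448196657)] hlow [0.5459111  0.39455503 0.14755716] [np.float64(0.001694301540789793), np.float64(0.0016943015407898795)] 0.0820475172323625
[0.03773873 0.00515366 0.99927435] 2.182867147230202 tip [0.54059173 0.39382861 0.00670696] [0.54043898 0.39380775 0.00266238]
scene 278.266
top 299.67900000000003
[ 0.54446147  0.39432772  0.01180508 -0.00503489] 0.5105448525650036 tip [0.54446147 0.39432772 0.00817968] dir [ 0.01180411 -0.00503448  0.99991766] 0.7352904600523501 grip [0.54662163 0.39340642 0.19116461] at80 [0.5454058  0.39392497 0.08817309]
```

The brush stands almost upright, under about 1.5° of lean. Its grip point is near (0.546, 0.3935). Now the approach from above.

Run:
```python
from h import *
p,M,s=tool(); yaw=np.arctan2(M[1,1],M[0,1]);print(yaw)
mv([.546,.3935,.30],down(yaw))
mv([.546,.3935,.172])
mv([.241,.603,.30])
```

```text
1.1910393852518693
t 1.1 p [0.241  0.6037 0.2186] shift [-81.4 -82.1 361.2] norm 379.3 rot [-0.     -0.      0.0001]
t 1.1 p [0.241  0.6037 0.2186] shift [ 46.6 -82.1 361.2] norm 373.4 
t 1.1 p [0.241  0.6037 0.2186] shift [-81.4  -0.6   0.3] norm 81.4
```

Emit:
servo_tool:
  series:
    - [[-40,0,0,0,0,0,1],[-41,0,0,0,0,0,1],[0,-8,36,0,0,0,1],[0,-8,36,0,0,0,1],[0,-8,36,0,0,0,1],[0,-8,36,0,0,0,1],[0,-8,36,0,0,0,1],[0,-8,36,0,0,0,1],[0,-8,36,0,0,0,1],[0,-8,36,0,0,0,1],[0,-9,37,0,0,0,1],[0,-9,36,0,0,0,1]]

```text
clock: 2.1
tool_pos: [0.5473, 0.3924, 0.2998]
eef_rot: [0.298, 1.55, -0.298]
contact_force: [0.2, 1.8, -0.1]
finger_gap: 0.999
```

Run:
```python
from h import *
mv([.546,.3935,.30],down(1.191))
snap("scene","c1.png",(380,120,560,360),3);snap("top","c2.png",(60,170,260,330),4)
```

```text
t 2.1 p [0.5473 0.3924 0.2998] shift [-0.2  0.6 -1.6] norm 1.7 rot [-0.      0.0002 -0.0001]
```

View pics/c1.png

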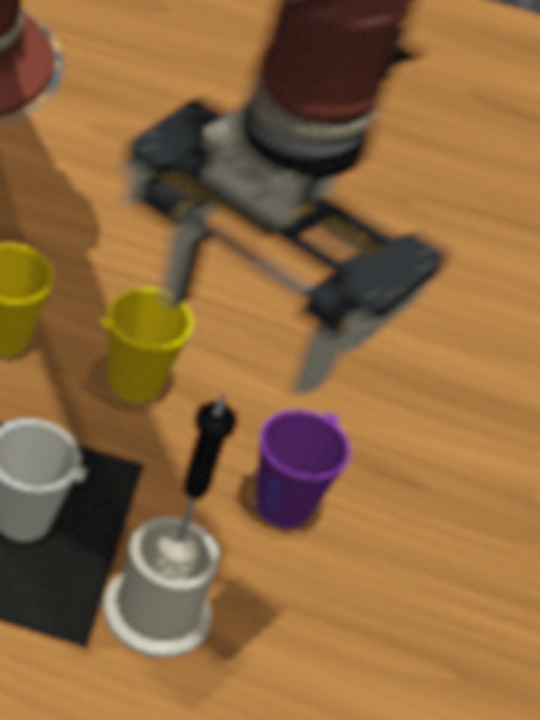

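View pics/c2.png

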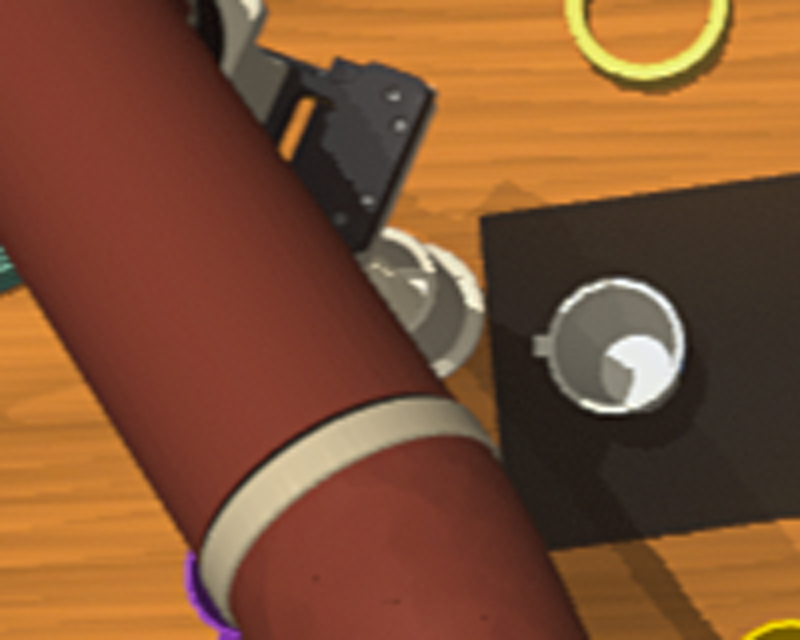

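Run:
```python
from h import *
p,M,s=tool()
print(proj("scene",[p,p+M[:,1]*.0465,p-M[:,1]*.0465,[.549,.394,.231],[.546,.3935,.172]]))
```

```text
[[453.56631337 235.87206831]
 [472.78305428 249.79515647]
 [435.07560554 222.47501226]
 [451.76454188 258.86011001]
 [446.52695536 276.11082703]]
```

Emit:
servo_tool:
  series:
    - [[0,1,-1,0,0,0,1],[25,0,0,0,0,0,1],[25,0,0,0,0,0,1],[25,0,0,0,0,0,1],[25,0,0,0,0,0,1],[15,0,0,0,0,0,1],[13,0,0,0,0,0,1],[0,0,0,0,0,0,1]]

```text
clock: 2.87
tool_pos: [0.5416, 0.396, 0.1683]
eef_rot: [0.292, 1.557, -0.298]
contact_force: [0.2, -0.1, -0.2]
finger_gap: 0.998
```

Run:
```python
from h import *
mv([.546,.3935,.172],down(1.191))
snap("scene","d1.png",(380,150,540,350),3)
```

```text
t 2.87 p [0.5416 0.396  0.1683] shift [-3.7 -0.7  5. ] norm 6.3 rot [ 0.0036 -0.0051  0.0049]
```

View pics/d1.png

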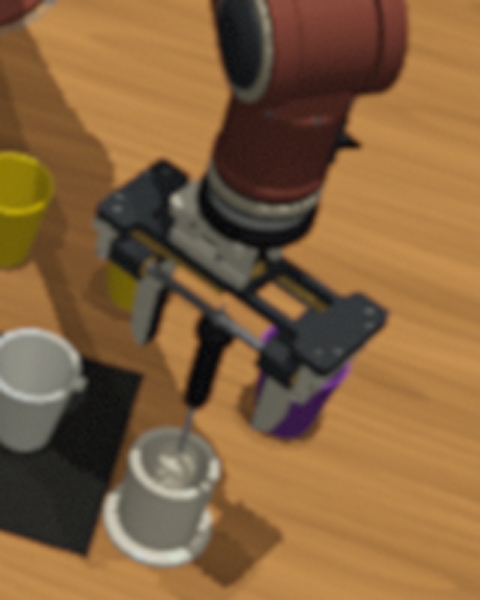

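Emit:
servo_tool:
  series:
    - [[-2,0,0,0,0,0,1],[0,0,0,0,0,0,1],[0,0,0,0,0,0,1]]

```text
clock: 3.17
tool_pos: [0.5457, 0.396, 0.1754]
eef_rot: [0.299, 1.548, -0.295]
contact_force: [-1.1, 0.4, -0.0]
finger_gap: 0.997
```

Run:
```python
from h import *
mv([.546,.3935,.172],down(1.191))
```

```text
t 3.17 p [0.5457 0.396  0.1754] shift [ 3.4 -2.2  1.2] norm 4.2 rot [ 0.0006  0.0014 -0.0028]
```

Emit:
servo_tool:
  series:
    - [[3,-2,1,0,0,0,1],[0,0,0,0,0,0,1],[0,0,0,0,0,0,0.5],[0,0,0,0,0,0,0.3],[0,0,0,0,0,0,0],[0,0,0,0,0,0,0],[0,0,0,0,0,0,0],[0,0,0,0,0,0,0],[0,0,0,0,0,0,0],[0,0,0,0,0,0,0]]
  squeeze: 45

```text
clock: 4.0
tool_pos: [0.5454, 0.3928, 0.1706]
eef_rot: [0.298, 1.55, -0.298]
contact_force: [-0.1, 0.3, -0.8]
finger_gap: 0.472
```

Fingers are still closing, so I'll wait.

Emit:
servo_tool:
  series:
    - [[0,0,0,0,0,0,0],[0,0,0,0,0,0,0],[0,0,0,0,0,0,0],[0,0,0,0,0,0,0],[0,0,0,0,0,0,0],[0,0,0,0,0,0,0],[0,0,0,0,0,0,0],[0,0,0,0,0,0,0]]

```text
clock: 4.67
tool_pos: [0.5454, 0.3928, 0.1706]
eef_rot: [0.298, 1.55, -0.298]
contact_force: [1.5, 0.6, -0.5]
finger_gap: 0.293
```

Emit:
servo_tool:
  series:
    - [[0,0,0,0,0,0,0],[0,0,0,0,0,0,0],[0,0,0,0,0,0,0],[0,0,0,0,0,0,0],[0,0,0,0,0,0,0],[0,0,0,0,0,0,0],[0,0,0,0,0,0,0],[0,0,0,0,0,0,0]]

```text
clock: 5.33
tool_pos: [0.5455, 0.3928, 0.1707]
eef_rot: [0.298, 1.55, -0.298]
contact_force: [0.3, 0.1, -0.1]
finger_gap: 0.294
```

Run:
```python
from h import *
print(tool()[2]["joint_efforts"].round(2))
snap("scene","e1.png",(400,190,520,340),5)
```

```text
[ 2.000e-02 -4.829e+01  6.300e-01 -1.590e+01 -3.000e-02  7.000e-02
 -0.000e+00]
```

View pics/e1.png

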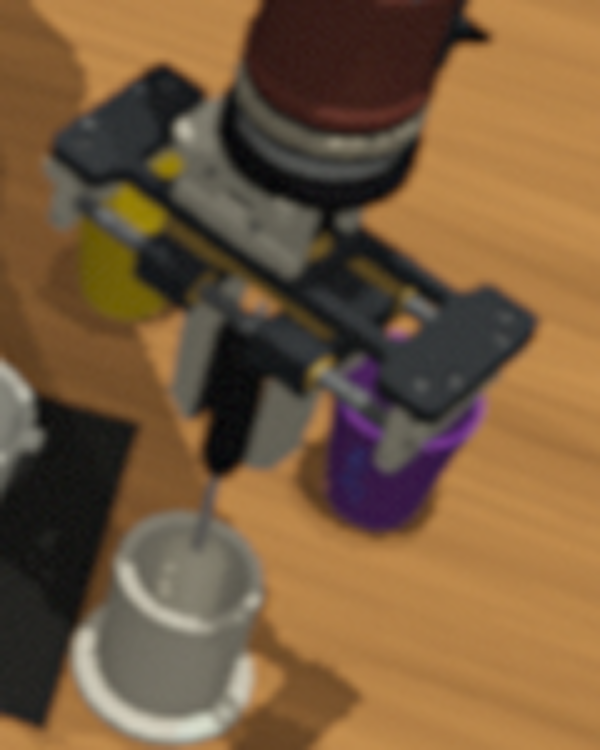

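Run:
```python
from h import *
p,M,s=tool()
f=lambda P:np.round((proj("scene",P)-[400,190])*5)
up=np.array([0,0,1])
q=np.array([p[0],p[1],0])
print("z 80,150,171,190,230,255",f([q+up*z for z in(.08,.15,.171,.19,.23,.255)]))
print("pads inner at TCP, grasp",f([p+M[:,1]*.0137,p-M[:,1]*.0137,p+M[:,1]*.0137+up*.019,p-M[:,1]*.0137+up*.019]))
snap("top","e2.png",(90,180,220,290),6)
```

```text
z 80,150,171,190,230,255 [[193. 560.]
 [222. 462.]
 [231. 431.]
 [239. 402.]
 [258. 339.]
 [270. 298.]]
pads inner at TCP, grasp [[257. 450.]
 [205. 412.]
 [265. 422.]
 [213. 383.]]
```

View pics/e2.png

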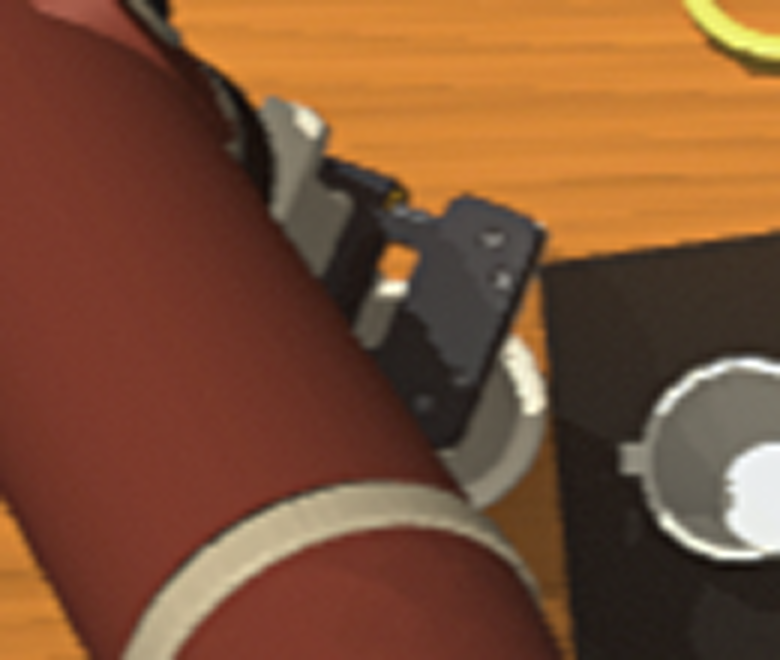

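Emit:
servo_tool:
  series:
    - [[-10,0,0,0,0,0,0],[-10,0,0,0,0,0,0],[-10,0,0,0,0,0,0],[-10,0,0,0,0,0,0],[-20,0,0,0,0,0,0],[-20,0,0,0,0,0,0],[-20,0,0,0,0,0,0],[0,0,0,0,0,0,0],[0,0,0,0,0,0,0]]

```text
clock: 6.18
tool_pos: [0.546, 0.3931, 0.2725]
eef_rot: [0.3, 1.548, -0.296]
contact_force: [0.6, 0.4, -0.9]
finger_gap: 0.293
```

Run:
```python
from h import *
p,M,s=tool()
f=lambda P:np.round((proj("scene",P)-[400,150])*4)
up=np.array([0,0,1])
print(p,s["finger_gap"]);print(f([p-up*d for d in(.164,.078,.019,0)]))
snap("scene","g1.png",(400,150,540,340),4)
```

```text
[0.54603459 0.39310472 0.27246824] 0.2926633317440282
[[164. 578.]
 [193. 477.]
 [216. 401.]
 [223. 376.]]
```

View pics/g1.png

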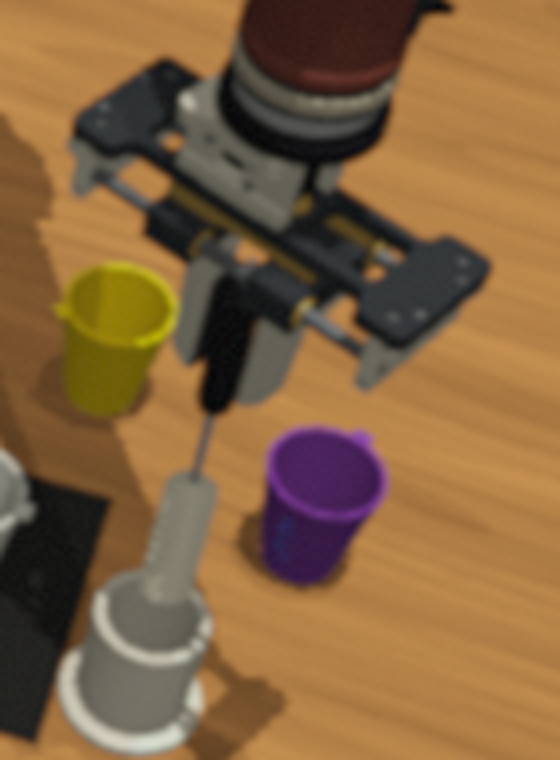

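The brush is held and lifted on the tool axis. The tip projects where I expected, at about (164,590) in the crop. Now over beaker1.

Run:
```python
from h import *
mv([.5113,.269,.274],down(1.191))
```

```text
t 6.23 p [0.5452 0.3926 0.2706] shift [  -3.4 -127.4   14.3] norm 128.2 rot [ 0. -0.  0.]
```

Emit:
servo_tool:
  series:
    - [[-4,0,0,0,0,0,0],[0,-8,2,0,0,0,0],[0,-18,2,0,0,0,0],[0,-25,2,0,0,0,0],[0,-25,2,0,0,0,0],[0,-25,2,0,0,0,0],[0,-18,2,0,0,0,0],[0,-8,2,0,0,0,0],[0,0,0,0,0,0,0],[0,0,0,0,0,0,0],[0,0,0,0,0,0,0]]

```text
clock: 7.15
tool_pos: [0.5113, 0.2713, 0.2743]
eef_rot: [0.297, 1.551, -0.296]
contact_force: [-0.7, 0.5, -0.6]
finger_gap: 0.29
```

Run:
```python
from h import *
mv([.5113,.269,.274],down(1.191))
p=tool()[0]
for n,b in(("scene",(330,170,450,310)),("top",(150,200,280,310))):
    im=cv2.resize(imaging.get_image(n)[b[1]:b[3],b[0]:b[2],::-1],None,fx=5,fy=5,interpolation=cv2.INTER_CUBIC)
    for P,col in((frus([.5113,.269,.003],[(.08,.035)]),(0,0,255)),(frus([p[0],p[1],p[2]-.164],[(0,.014)]),(255,0,0)),(frus([p[0],p[1],p[2]-.164],[(.086,.014)]),(255,0,0))):
        cv2.polylines(im,[((proj(n,P)-b[:2]+.5)*5).astype(np.int32)],True,col,1)
    cv2.imwrite(f"pics/k_{n}.png",im)
```

```text
t 7.15 p [0.5113 0.2713 0.2743] shift [ 0.3 -2.1  0.9] norm 2.3 rot [ 0.0019 -0.0008 -0.0009]
```

View pics/k_scene.png

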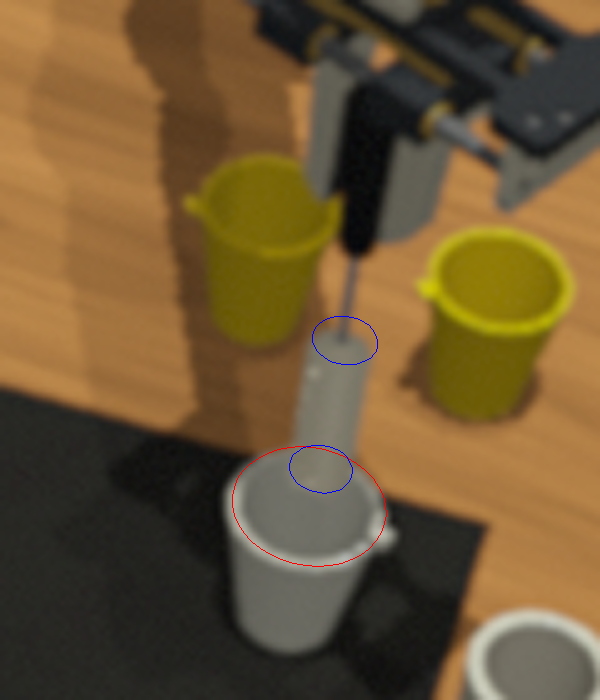

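View pics/k_top.png

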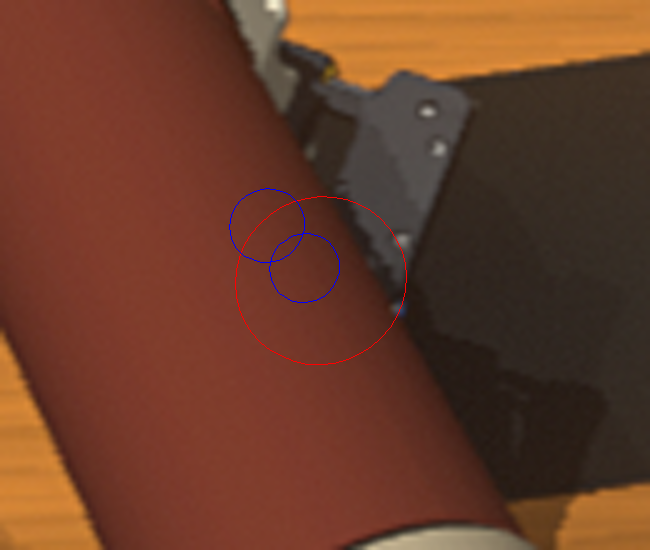

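Emit:
servo_tool:
  series:
    - [[0,-1.5,0.5,0,0,0,0],[10,0,0,0,0,0,0],[10,0,0,0,0,0,0],[10,0,0,0,0,0,0],[10,0,0,0,0,0,0],[10,0,0,0,0,0,0],[10,0,0,0,0,0,0],[10,0,0,0,0,0,0],[10,0,0,0,0,0,0],[10,0,0,0,0,0,0],[0,0,0,0,0,0,0],[0,0,0,0,0,0,0]]

```text
clock: 8.25
tool_pos: [0.511, 0.2679, 0.184]
eef_rot: [0.297, 1.551, -0.299]
contact_force: [0.7, 0.4, -1.5]
finger_gap: 0.296
```

Run:
```python
from h import *
mv([.511,.2697,.171],down(1.191));print(tool()[2]["contact_force"],tool()[2]["ft_torque"])
snap("scene","l1.png",(330,170,450,310),5)
```

```text
t 8.25 p [0.511  0.2679 0.184 ] shift [12.9  1.7 -0.7] norm 13.1 rot [ 0.     -0.0008  0.0011]
[ 0.69405702  0.41258344 -1.47141347] [ 0.00346893 -0.0215865  -0.03444162]
```

View pics/l1.png

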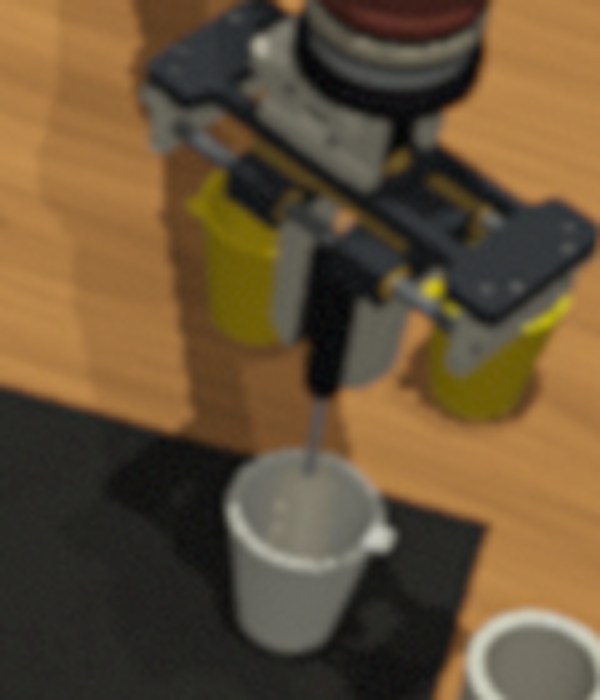

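Emit:
servo_tool:
  series:
    - [[4,1.5,0,0,0,0,0],[4,0,0,0,0,0,0],[3,0,0,0,0,0,0],[1,0,0,0,0,0,0],[0,0,0,0,0,0,0],[0,0,0,0,0,0,0]]

```text
clock: 8.8
tool_pos: [0.5119, 0.2694, 0.1726]
eef_rot: [0.298, 1.55, -0.298]
contact_force: [0.7, -0.0, 0.1]
finger_gap: 0.298
```

Emit:
servo_tool:
  series:
    - [[1,0,0,0,0,0,0],[1,0,0,0,0,0,0],[0,0,0,0,0,0,0],[0,0,0,0,0,0,0]]

```text
clock: 9.13
tool_pos: [0.5118, 0.2694, 0.1706]
eef_rot: [0.298, 1.55, -0.298]
contact_force: [-0.1, -0.4, -1.3]
finger_gap: 0.296
```

Emit:
servo_tool:
  series:
    - [[1,0,0,0,0,0,0],[1,0,0,0,0,0,0],[0,0,0,0,0,0,0],[0,0,0,0,0,0,0]]

```text
clock: 9.47
tool_pos: [0.5125, 0.2697, 0.1695]
eef_rot: [0.299, 1.549, -0.297]
contact_force: [0.5, -1.0, 3.5]
finger_gap: 0.296
```

Emit:
servo_tool:
  series:
    - [[1,0,0,0,0,0,0],[0,0,0,0,0,0,0],[0,0,0,0,0,0,0]]

```text
clock: 9.72
tool_pos: [0.5132, 0.2699, 0.1694]
eef_rot: [0.3, 1.547, -0.296]
contact_force: [-0.1, -0.5, 7.8]
finger_gap: 0.293
```

Bottom contact came at TCP z of about 0.1696 with 3–8 N. Now full strokes.

Emit:
servo_tool:
  series:
    - [[-12,0,0,0,0,0,0],[-15,0,0,0,0,0,0],[-15,0,0,0,0,0,0],[-15,0,0,0,0,0,0],[-12,0,0,0,0,0,0],[-3,0,0,0,0,0,0],[0,0,0,0,0,0,0],[0,0,0,0,0,0,0]]

```text
clock: 10.38
tool_pos: [0.5112, 0.2692, 0.2387]
eef_rot: [0.297, 1.552, -0.299]
contact_force: [0.6, 0.1, -1.5]
finger_gap: 0.295
```

Emit:
servo_tool:
  series:
    - [[12,0,0,0,0,0,0],[15,0,0,0,0,0,0],[15,0,0,0,0,0,0],[12,0,0,0,0,0,0],[10,0,0,0,0,0,0],[5,0,0,0,0,0,0],[2,0,0,0,0,0,0],[0,0,0,0,0,0,0],[0,0,0,0,0,0,0]]

```text
clock: 11.13
tool_pos: [0.5126, 0.2692, 0.1696]
eef_rot: [0.298, 1.549, -0.298]
contact_force: [-0.7, -1.0, 5.5]
finger_gap: 0.296
```

Stroke again.

Emit:
servo_tool:
  series:
    - [[-12,0,0,0,0,0,0],[-15,0,0,0,0,0,0],[-15,0,0,0,0,0,0],[-15,0,0,0,0,0,0],[-12,0,0,0,0,0,0],[-3,0,0,0,0,0,0],[0,0,0,0,0,0,0],[0,0,0,0,0,0,0]]

```text
clock: 11.8
tool_pos: [0.5114, 0.2692, 0.2398]
eef_rot: [0.297, 1.551, -0.299]
contact_force: [0.1, -0.0, -1.4]
finger_gap: 0.296
```

Emit:
servo_tool:
  series:
    - [[12,0,0,0,0,0,0],[15,0,0,0,0,0,0],[15,0,0,0,0,0,0],[12,0,0,0,0,0,0],[10,0,0,0,0,0,0],[5,0,0,0,0,0,0],[3,0,0,0,0,0,0],[0,0,0,0,0,0,0],[0,0,0,0,0,0,0]]

```text
clock: 12.55
tool_pos: [0.5127, 0.2693, 0.1696]
eef_rot: [0.298, 1.549, -0.298]
contact_force: [-1.1, -0.6, 4.0]
finger_gap: 0.295
```

Emit:
servo_tool:
  series:
    - [[-12,0,0,0,0,0,0],[-15,0,0,0,0,0,0],[-15,0,0,0,0,0,0],[-15,0,0,0,0,0,0],[-12,0,0,0,0,0,0],[-3,0,0,0,0,0,0],[0,0,0,0,0,0,0],[0,0,0,0,0,0,0]]

```text
clock: 13.22
tool_pos: [0.5114, 0.2693, 0.2399]
eef_rot: [0.297, 1.551, -0.298]
contact_force: [-0.5, -0.7, -1.4]
finger_gap: 0.295
```

Emit:
servo_tool:
  series:
    - [[12,0,0,0,0,0,0],[15,0,0,0,0,0,0],[15,0,0,0,0,0,0],[12,0,0,0,0,0,0],[10,0,0,0,0,0,0],[5,0,0,0,0,0,0],[3,0,0,0,0,0,0],[0,0,0,0,0,0,0],[0,0,0,0,0,0,0]]

```text
clock: 13.97
tool_pos: [0.5126, 0.2693, 0.1696]
eef_rot: [0.298, 1.549, -0.298]
contact_force: [0.2, -1.2, 4.6]
finger_gap: 0.296
```

Emit:
servo_tool:
  series:
    - [[-20,0,0,0,0,0,0],[-35,0,0,0,0,0,0],[-35,0,0,0,0,0,0],[-16,0,0,0,0,0,0],[0,-10,6,0,0,0,0],[0,-25,15,0,0,0,0],[0,-33,19,0,0,0,0],[0,-33,19,0,0,0,0],[0,-33,19,0,0,0,0],[0,-25,15,0,0,0,0],[0,-11,7,0,0,0,0],[0,0,0,0,0,0,0]]

```text
clock: 14.97
tool_pos: [0.5413, 0.068, 0.273]
eef_rot: [0.302, 1.551, -0.309]
contact_force: [-0.0, 0.1, -1.2]
finger_gap: 0.295
```

Emit:
servo_tool:
  series:
    - [[0,0,0,0,0,0,0],[0,0,0,0,0,0,0],[0,0,0,0,0,0,0]]

```text
clock: 15.22
tool_pos: [0.5411, 0.0768, 0.274]
eef_rot: [0.296, 1.552, -0.295]
contact_force: [0.1, -0.5, -1.3]
finger_gap: 0.294
```

Run:
```python
from h import *
mv([.5425,.0747,.278],down(1.191))
p,M,s=tool();print(s["contact_force"])
for n,b in(("scene",(240,140,380,310)),):
    im=cv2.resize(imaging.get_image(n)[b[1]:b[3],b[0]:b[2],::-1],None,fx=4.5,fy=4.5,interpolation=cv2.INTER_CUBIC)
    for P,col in((frus([.5425,.0747,.003],[(.08,.035)]),(0,0,255)),(frus([p[0],p[1],p[2]-.1626],[(0,.014)]),(255,0,0)),(frus([p[0],p[1],p[2]-.1626],[(.086,.014)]),(255,0,0))):
        cv2.polylines(im,[((proj(n,P)-b[:2]+.5)*4.5).astype(np.int32)],True,col,1)
    cv2.imwrite(f"pics/m_{n}.png",im)
snap("top","m_top.png",(90,180,350,310),3)
```

```text
t 15.22 p [0.5411 0.0768 0.274 ] shift [-4.  -1.4  2. ] norm 4.7 rot [ 0.0037 -0.0016 -0.0005]
[ 0.051711   -0.54412403 -1.32608809]
```

View pics/m_scene.png

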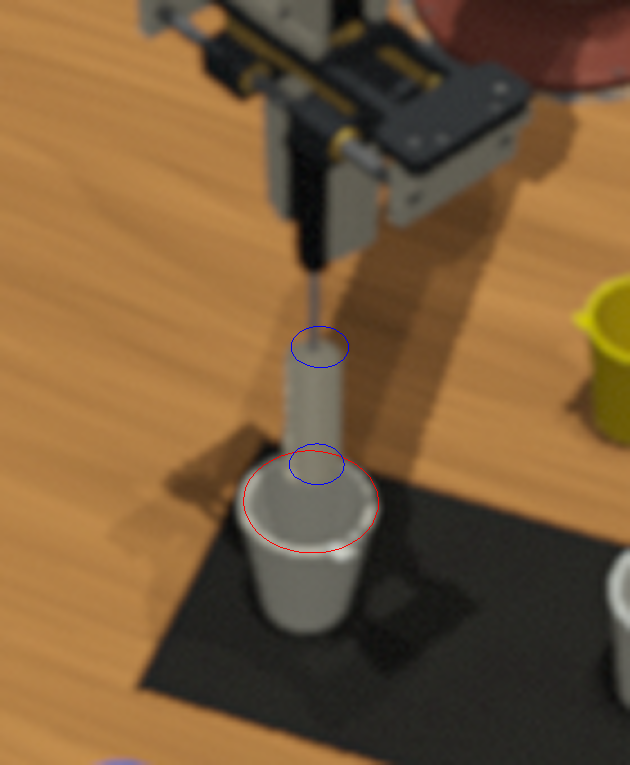

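View pics/m_top.png

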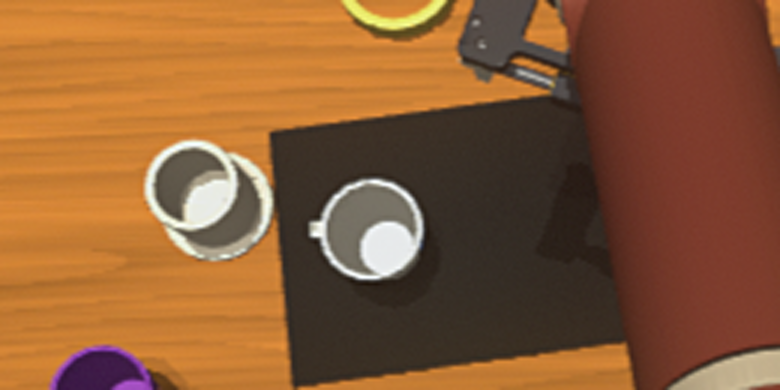

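Emit:
servo_tool:
  series:
    - [[0,-1,2,0,0,0,0],[10,0,0,0,0,0,0],[10,0,0,0,0,0,0],[10,0,0,0,0,0,0],[10,0,0,0,0,0,0],[10,0,0,0,0,0,0],[10,0,0,0,0,0,0],[10,0,0,0,0,0,0],[10,0,0,0,0,0,0],[10,0,0,0,0,0,0],[0,0,0,0,0,0,0],[0,0,0,0,0,0,0]]

```text
clock: 16.32
tool_pos: [0.5429, 0.0727, 0.184]
eef_rot: [0.298, 1.551, -0.298]
contact_force: [0.3, -0.1, -0.2]
finger_gap: 0.291
```

Run:
```python
from h import *
mv([.5425,.075,.1696],down(1.191))
```

```text
t 16.32 p [0.5429 0.0727 0.184 ] shift [14.4  2.  -1.2] norm 14.6 rot [-0.     -0.0012  0.0008]
```

Emit:
servo_tool:
  series:
    - [[4,2,-1,0,0,0,0],[4,0,0,0,0,0,0],[3,0,0,0,0,0,0],[2,0,0,0,0,0,0],[1,0,0,0,0,0,0],[1,0,0,0,0,0,0],[0.5,0,0,0,0,0,0],[0,0,0,0,0,0,0],[0,0,0,0,0,0,0]]

```text
clock: 17.07
tool_pos: [0.5434, 0.075, 0.1696]
eef_rot: [0.298, 1.549, -0.298]
contact_force: [0.2, -0.5, 1.9]
finger_gap: 0.294
```

Emit:
servo_tool:
  series:
    - [[1,0,0,0,0,0,0],[0,0,0,0,0,0,0],[0,0,0,0,0,0,0]]

```text
clock: 17.32
tool_pos: [0.5443, 0.075, 0.1696]
eef_rot: [0.299, 1.547, -0.297]
contact_force: [0.2, -0.5, 6.0]
finger_gap: 0.292
```

Emit:
servo_tool:
  series:
    - [[-12,0,0,0,0,0,0],[-15,0,0,0,0,0,0],[-15,0,0,0,0,0,0],[-15,0,0,0,0,0,0],[-12,0,0,0,0,0,0],[-3,0,0,0,0,0,0],[0,0,0,0,0,0,0],[0,0,0,0,0,0,0]]

```text
clock: 17.98
tool_pos: [0.5424, 0.075, 0.2394]
eef_rot: [0.298, 1.552, -0.298]
contact_force: [-0.6, 0.3, -1.7]
finger_gap: 0.293
```

Emit:
servo_tool:
  series:
    - [[12,0,0,0,0,0,0],[15,0,0,0,0,0,0],[15,0,0,0,0,0,0],[12,0,0,0,0,0,0],[10,0,0,0,0,0,0],[5,0,0,0,0,0,0],[3,0,0,0,0,0,0],[0,0,0,0,0,0,0],[0,0,0,0,0,0,0]]

```text
clock: 18.73
tool_pos: [0.5445, 0.0746, 0.1696]
eef_rot: [0.298, 1.547, -0.298]
contact_force: [-0.2, -1.0, 7.1]
finger_gap: 0.293
```

Emit:
servo_tool:
  series:
    - [[-12,0,0,0,0,0,0],[-15,0,0,0,0,0,0],[-15,0,0,0,0,0,0],[-15,0,0,0,0,0,0],[-12,0,0,0,0,0,0],[-3,0,0,0,0,0,0],[0,0,0,0,0,0,0],[0,0,0,0,0,0,0]]

```text
clock: 19.4
tool_pos: [0.5426, 0.075, 0.2395]
eef_rot: [0.298, 1.551, -0.298]
contact_force: [0.9, 0.3, -1.1]
finger_gap: 0.296
```

Emit:
servo_tool:
  series:
    - [[12,0,0,0,0,0,0],[15,0,0,0,0,0,0],[15,0,0,0,0,0,0],[12,0,0,0,0,0,0],[10,0,0,0,0,0,0],[5,0,0,0,0,0,0],[3,0,0,0,0,0,0],[0,0,0,0,0,0,0],[0,0,0,0,0,0,0]]

```text
clock: 20.15
tool_pos: [0.5445, 0.0746, 0.1696]
eef_rot: [0.298, 1.547, -0.298]
contact_force: [-0.7, -0.2, 6.3]
finger_gap: 0.292
```

Emit:
servo_tool:
  series:
    - [[-12,0,0,0,0,0,0],[-15,0,0,0,0,0,0],[-15,0,0,0,0,0,0],[-15,0,0,0,0,0,0],[-12,0,0,0,0,0,0],[-3,0,0,0,0,0,0],[0,0,0,0,0,0,0],[0,0,0,0,0,0,0]]

```text
clock: 20.82
tool_pos: [0.5426, 0.075, 0.2395]
eef_rot: [0.298, 1.551, -0.298]
contact_force: [0.4, -0.3, -0.7]
finger_gap: 0.294
```

Emit:
servo_tool:
  series:
    - [[12,0,0,0,0,0,0],[15,0,0,0,0,0,0],[15,0,0,0,0,0,0],[12,0,0,0,0,0,0],[10,0,0,0,0,0,0],[5,0,0,0,0,0,0],[3,0,0,0,0,0,0],[0,0,0,0,0,0,0],[0,0,0,0,0,0,0]]

```text
clock: 21.57
tool_pos: [0.5445, 0.0746, 0.1696]
eef_rot: [0.298, 1.547, -0.298]
contact_force: [-0.4, 0.4, 6.0]
finger_gap: 0.293
```

Lift out with extra height and look at the whole scene, including the pot.

Emit:
servo_tool:
  series:
    - [[-20,0,0,0,0,0,0],[-35,0,0,0,0,0,0],[-35,0,0,0,0,0,0],[-25,0,0,0,0,0,0],[0,0,0,0,0,0,0],[0,0,0,0,0,0,0]]

```text
clock: 22.07
tool_pos: [0.5437, 0.0751, 0.2844]
eef_rot: [0.299, 1.547, -0.297]
contact_force: [0.2, -0.1, -1.9]
finger_gap: 0.292
```

```bash
cat >> h.py <<'E'
def potfit(p0):
    k={}
    for n in C:
        imaging.get_image(n);L=models.trace(n,"pot")
        L=[d for d in L if np.hypot(*(atz(n,d["xy"],.04)[:2]-p0))<.08]
        if L: k[n]=L[0]["mask"]
    for n in k: print("pot",n,np.round(fit({n:k[n]},POT,0,p0)[0],4))
    x,f=fit(k,POT,0,p0);print("pot",np.round(x,4),round(f,3));return x
def overlay(n,b,s,name,shapes):
    im=cv2.resize(imaging.get_image(n)[b[1]:b[3],b[0]:b[2],::-1],None,fx=s,fy=s,interpolation=cv2.INTER_CUBIC)
    for P,col in shapes: cv2.polylines(im,[((proj(n,P)-b[:2]+.5)*s).astype(np.int32)],True,col,1)
    cv2.imwrite("pics/"+name,im)
def potshapes(x): return [(frus([x[0],x[1],0],[q]),(255,0,0)) for q in((0,.04),(.08,.032),(.08,.026))]
E
python3 - <<'E'
from h import *
x=potfit([.5468,.3918])
overlay("scene",(380,220,480,350),5,"n1.png",potshapes(x));overlay("top",(120,200,220,290),5,"n2.png",potshapes(x))
snap("scene","n0.png")
E
```

```text
pot scene [0.5488 0.3912]
pot top [0.5476 0.3928]
pot [0.5482 0.3921] 0.185
```

View pics/n1.png

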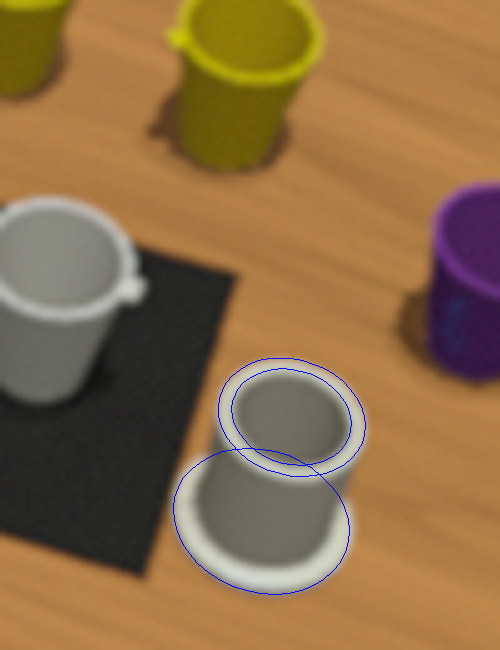

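View pics/n2.png

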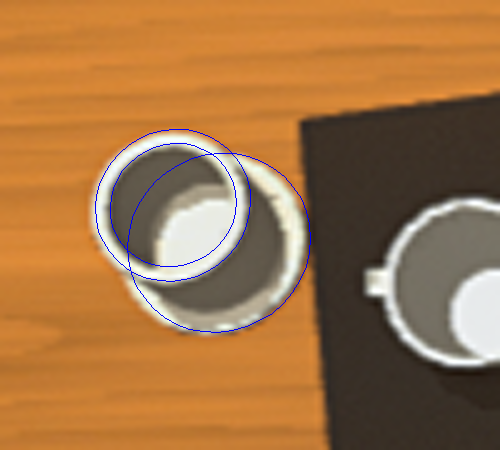

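View pics/n0.png

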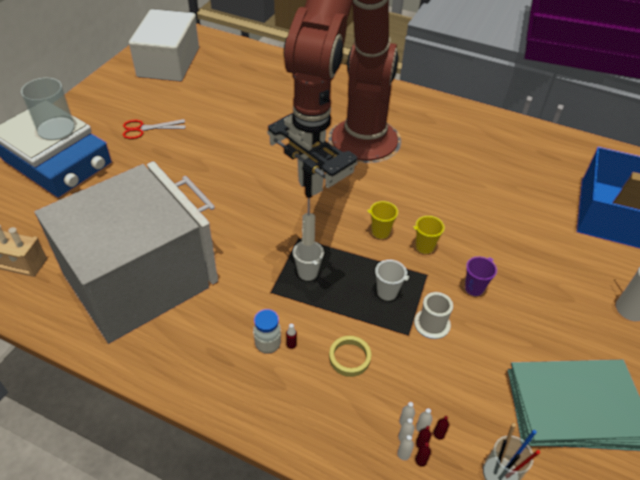

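Emit:
servo_tool:
  series:
    - [[0,12,-5,0,0,0,0],[0,25,-10,0,0,0,0],[0,35,-14,0,0,0,0],[0,35,-14,0,0,0,0],[0,35,-14,0,0,0,0],[0,35,-14,0,0,0,0],[0,35,-14,0,0,0,0],[0,35,-14,0,0,0,0],[0,25,-9,0,0,0,0],[0,16,-6,0,0,0,0],[0,8,-3,0,0,0,0],[0,0,0,0,0,0,0]]

```text
clock: 23.42
tool_pos: [0.5423, 0.3967, 0.282]
eef_rot: [0.295, 1.553, -0.294]
contact_force: [-0.0, -0.8, -0.5]
finger_gap: 0.292
```

Emit:
servo_tool:
  series:
    - [[0,0,0,0,0,0,0],[0,0,0,0,0,0,0],[0,0,0,0,0,0,0]]

```text
clock: 23.67
tool_pos: [0.5449, 0.3912, 0.2835]
eef_rot: [0.3, 1.549, -0.301]
contact_force: [-0.3, -0.3, -0.6]
finger_gap: 0.291
```

Run:
```python
from h import *
mv([.546,.393,.268],down(1.191))
p=tool()[0];T=[p[0],p[1],p[2]-.1626]
sh=potshapes([.546,.393])+[(frus(T,[(0,.014)]),(0,255,0)),(frus(T,[(.086,.014)]),(0,255,0))]
overlay("scene",(380,190,500,350),4,"o1.png",sh)
```

```text
t 23.67 p [0.5449 0.3912 0.2835] shift [15.5  2.1  0.3] norm 15.7 rot [-0.003   0.001   0.0008]
```

View pics/o1.png

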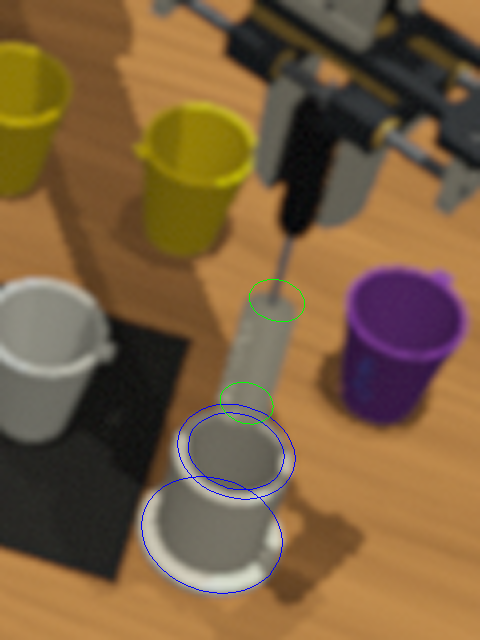

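Emit:
servo_tool:
  series:
    - [[0,2,0,0,0,0,0],[8,0,0,0,0,0,0],[10,0,0,0,0,0,0],[12,0,0,0,0,0,0],[12,0,0,0,0,0,0],[12,0,0,0,0,0,0],[12,0,0,0,0,0,0],[12,0,0,0,0,0,0],[10,0,0,0,0,0,0],[8,0,0,0,0,0,0],[0,0,0,0,0,0,0],[0,0,0,0,0,0,0]]

```text
clock: 24.72
tool_pos: [0.5446, 0.395, 0.1865]
eef_rot: [0.297, 1.551, -0.299]
contact_force: [-0.2, -0.5, -0.1]
finger_gap: 0.296
```

Emit:
servo_tool:
  series:
    - [[5,0,0,0,0,0,0],[4,0,0,0,0,0,0],[3,0,0,0,0,0,0],[2,0,0,0,0,0,0],[1,0,0,0,0,0,0],[0,0,0,0,0,0,0],[0,0,0,0,0,0,0]]

```text
clock: 25.3
tool_pos: [0.5449, 0.3952, 0.1722]
eef_rot: [0.298, 1.55, -0.298]
contact_force: [0.3, -0.1, -1.2]
finger_gap: 0.296
```

Emit:
servo_tool:
  series:
    - [[1,0,0,0,0,0,0],[1,0,0,0,0,0,0],[0,0,0,0,0,0,0],[0,0,0,0,0,0,0.5],[0,0,0,0,0,0,1],[0,0,0,0,0,0,1],[0,0,0,0,0,0,1],[0,0,0,0,0,0,1],[0,0,0,0,0,0,1],[0,0,0,0,0,0,1],[0,0,0,0,0,0,1],[0,0,0,0,0,0,1]]

```text
clock: 26.3
tool_pos: [0.5448, 0.3952, 0.1701]
eef_rot: [0.298, 1.55, -0.298]
contact_force: [0.6, 0.2, -0.6]
finger_gap: 0.891
```

Emit:
servo_tool:
  series:
    - [[0,0,0,0,0,0,1],[0,0,0,0,0,0,1],[0,0,0,0,0,0,1],[0,0,0,0,0,0,1],[0,0,0,0,0,0,1],[0,0,0,0,0,0,1],[0,0,0,0,0,0,1],[0,0,0,0,0,0,1]]

```text
clock: 26.97
tool_pos: [0.5448, 0.3952, 0.1701]
eef_rot: [0.298, 1.55, -0.298]
contact_force: [-0.6, 0.5, 0.3]
finger_gap: 0.997
```

Run:
```python
from h import *
snap("scene","p1.png",(380,170,500,330),4)
```

```text
(no output)
```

View pics/p1.png

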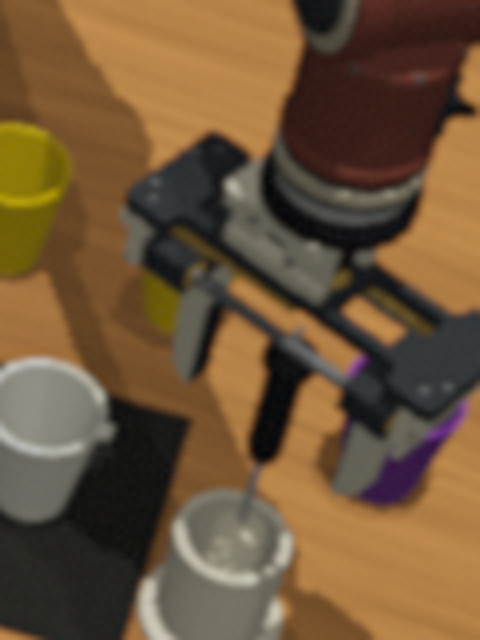

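Emit:
servo_tool:
  series:
    - [[-15,0,0,0,0,0,1],[-25,0,0,0,0,0,1],[-35,0,0,0,0,0,1],[-35,0,0,0,0,0,1],[-25,0,0,0,0,0,1],[-10,0,0,0,0,0,1],[0,0,0,0,0,0,0.5],[0,0,0,0,0,0,0.4]]

```text
clock: 27.68
tool_pos: [0.5444, 0.3949, 0.314]
eef_rot: [0.297, 1.551, -0.299]
contact_force: [-0.1, -0.1, -1.7]
finger_gap: 0.902
```

Run:
```python
from h import *
p,M,s=tool();print(p,s["joint_positions"].round(2))
snap("scene","q1.png",(30,150,230,340),4);snap("top","q2.png",(370,20,590,260),3)
```

```text
[0.5444333  0.39487588 0.31400544] [-0.67  0.6   0.03  1.19 -0.02  1.36  0.54]
```

View pics/q1.png

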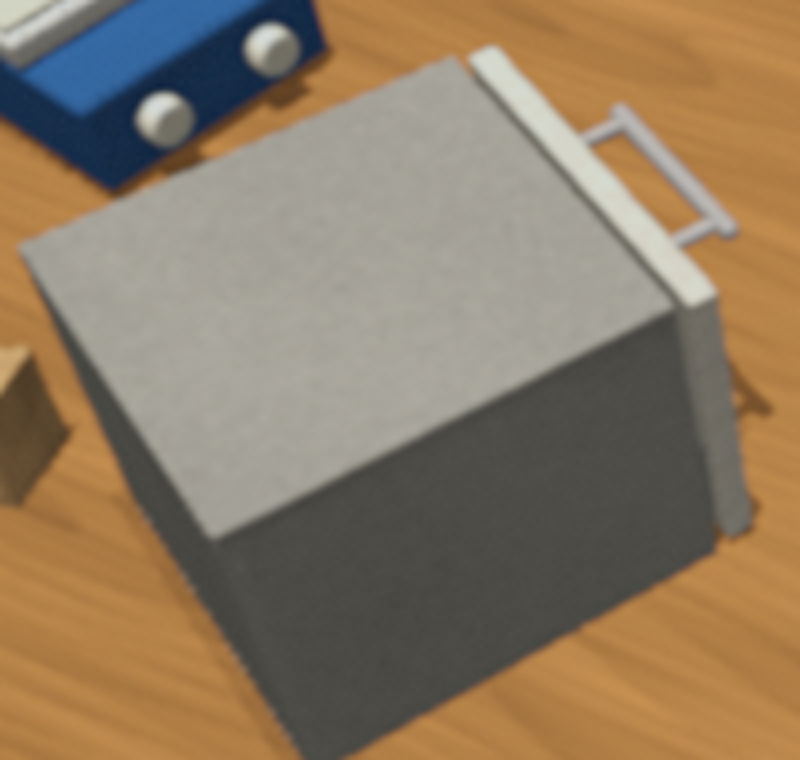

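View pics/q2.png

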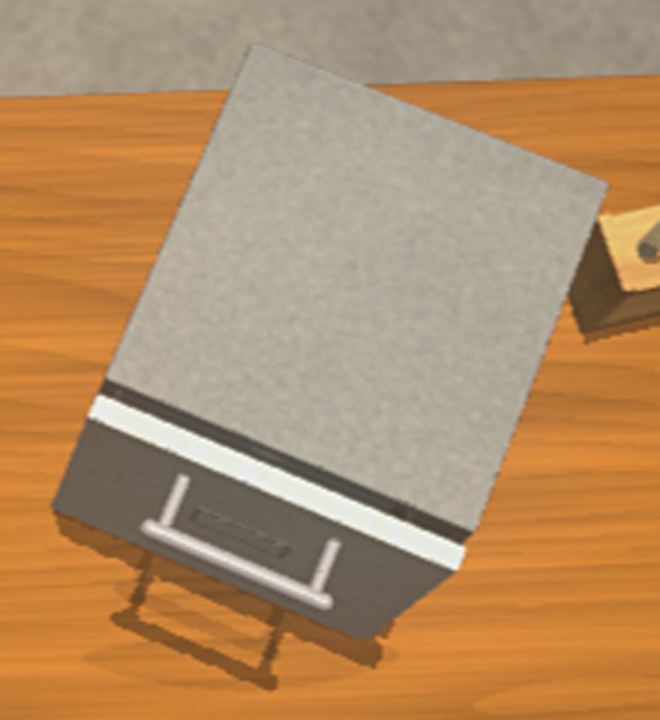

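Run:
```python
from h import *
T=lambda x,y:(x/3+370-.33,y/3+20-.33);S=lambda x,y:(x/4+30-.37,y/4+150-.37)
a=atz("top",T(148,526),.179);b=atz("top",T(328,602),.179);print("top handle",a,b,np.linalg.norm(a-b),(a+b)/2)
a2=atz("scene",S(732,230),.179);b2=atz("scene",S(620,108),.179);print("scene handle",a2,b2,np.linalg.norm(a2-b2),(a2+b2)/2)
c=[atz("top",T(*q),.215) for q in((105,380),(473,530),(607,183),(252,43))]
for q in c:print("corner",q.round(4))
d=c[1]-c[0];print(np.linalg.norm(d),np.linalg.norm(c[2]-c[1]),"front dir",np.degrees(np.arctan2(d[1],d[0])))
cs=[atz("scene",S(*q),.215) for q in((672,308),(455,57),(20,248),(212,538))]
for q in cs:print("scorner",q.round(4))
for d in(b-a,b2-a2,cs[1]-cs[0],c[2]-c[3]):print(np.degrees(np.arctan2(d[1],d[0])))
```

```text
top handle [ 0.59654105 -0.14237563  0.179     ] [ 0.54191874 -0.25321462  0.179     ] 0.12356729866028374 [ 0.56922989 -0.19779513  0.179     ]
scene handle [ 0.59806269 -0.14150157  0.179     ] [ 0.540972   -0.25462167  0.179     ] 0.12671031101184776 [ 0.56951734 -0.19806162  0.179     ]
corner [ 0.6835 -0.1156  0.215 ]
corner [ 0.5761 -0.3376  0.215 ]
corner [ 0.8062 -0.4516  0.215 ]
corner [ 0.9154 -0.2297  0.215 ]
0.2466471214826636 0.2568658842759375 front dir -115.81620023861855
scorner [ 0.691  -0.1164  0.215 ]
scorner [ 0.5786 -0.3377  0.215 ]
scorner [ 0.811  -0.4518  0.215 ]
scorner [ 0.9204 -0.2313  0.215 ]
-116.23443645661959
-116.77966482908435
-116.93418488751858
-116.18682938228594
```

The scene and top estimates agree on the handle centre at (0.569, -0.198), with the front at a yaw of about 63.7°. Next I move over there.

Emit:
servo_tool:
  series:
    - [[0,-15,7,0,0,0,0.4],[0,-30,13,0,0,0,0.4],[0,-35,16,0,0,0,0.4],[0,-35,16,0,0,0,0.4],[0,-35,16,0,0,0,0.4],[0,-35,16,0,0,0,0.4],[0,-35,16,0,0,0,0.4],[0,-35,16,0,0,0,0.4],[0,-35,16,0,0,0,0.4],[0,-35,16,0,0,0,0.4],[0,-35,16,0,0,0,0.4],[0,-35,16,0,0,0,0.4]]

```text
clock: 28.78
tool_pos: [0.5643, -0.0402, 0.3131]
eef_rot: [0.298, 1.554, -0.299]
contact_force: [0.6, 0.7, -0.3]
finger_gap: 0.406
```

Emit:
servo_tool:
  series:
    - [[0,-35,16,0.1,0,0,0.4],[0,-30,13,0,0,0,0.4],[0,-30,12,0,0,0,0.4],[0,-18,8,0,0,0,0.4],[0,0,0,0.12,0,0,0.4],[0,0,0,0.12,0,0,0.4],[0,0,0,0.12,0,0,0.4],[0,0,0,0.12,0,0,0.4],[0,0,0,0.12,0,0,0.35],[0,0,0,0.12,0,0,0.35],[0,0,0,0.12,0,0,0.35],[0,0,0,0.12,0,0,0.35]]

```text
clock: 29.78
tool_pos: [0.5597, -0.1609, 0.3128]
eef_rot: [1.115, 1.27, -1.119]
contact_force: [-1.0, 0.0, -0.3]
finger_gap: 0.35
```

Run:
```python
from h import *
mv([.569,-.198,.25],down(np.radians(-26.3)));print(tool()[2]["finger_gap"])
```

```text
t 29.78 p [ 0.5597 -0.1609  0.3128] shift [62.8  4.9 38.1] norm 73.6 rot [ 5.839e-01 -2.000e-04  4.700e-03]
0.34977660676469363
```

Emit:
servo_tool:
  series:
    - [[0,2,19,0,0,0,0.32],[0,3,19,0,0,0,0.32],[0,0,0,0.117,0,0,0.32],[0,0,0,0.117,0,0,0.32],[0,0,0,0.117,0,0,0.32],[0,0,0,0.117,0,0,0.32],[0,0,0,0.116,0,0,0.32],[25,0,0,0,0,0,0.32],[20,0,0,0,0,0,0.32],[10,0,0,0,0,0,0.32],[0,0,0,0,0,0,0.32],[0,0,0,0,0,0,0.32]]

```text
clock: 30.78
tool_pos: [0.5702, -0.1982, 0.2591]
eef_rot: [1.533, 0.961, -1.537]
contact_force: [-0.1, -0.4, 0.5]
finger_gap: 0.32
```

Run:
```python
from h import *
mv([.569,-.198,.159],down(np.radians(-26.3)));print(tool()[2]["finger_gap"])
snap("scene","r1.png",(110,100,260,260),5);snap("top","r2.png",(370,120,520,260),4)
```

```text
t 30.78 p [ 0.5702 -0.1982  0.2591] shift [100.1  -0.9   0.3] norm 100.1 rot [0.0059 0.0007 0.0024]
0.3197181878184167
```

View pics/r1.png

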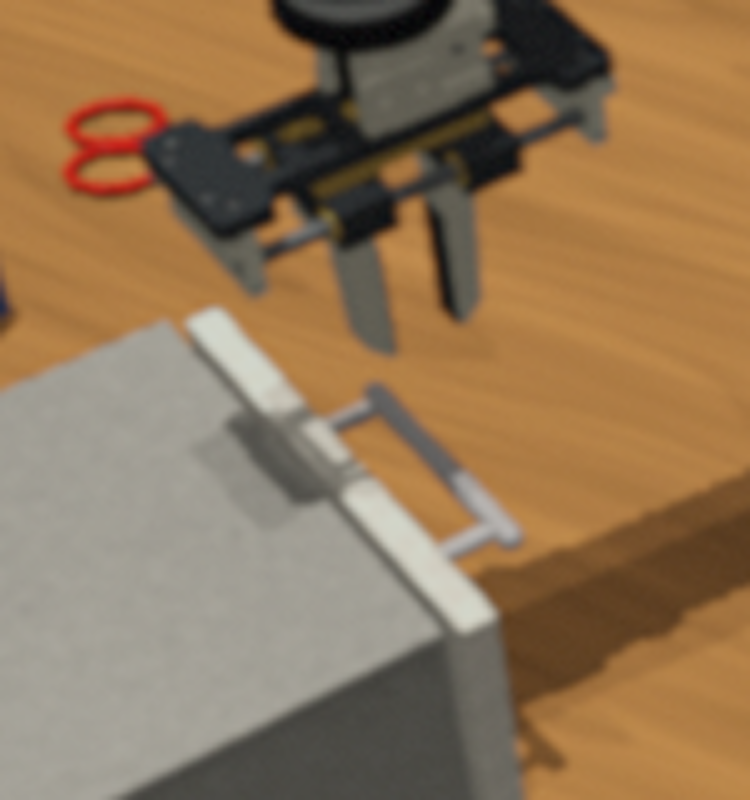

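View pics/r2.png

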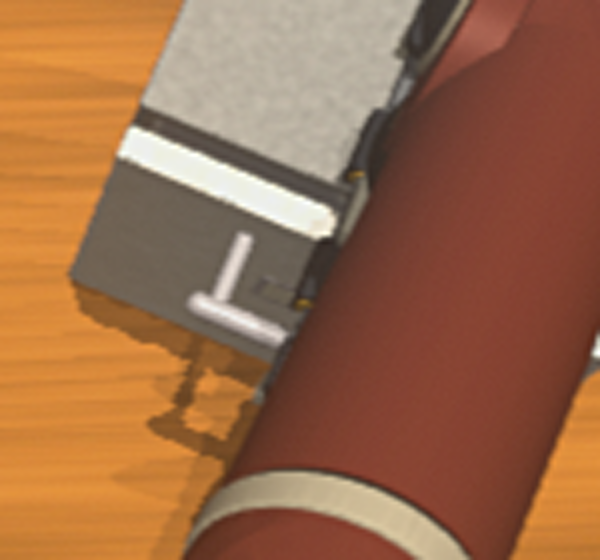

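Emit:
servo_tool:
  series:
    - [[15,-1,0,0,0,0,0.32],[20,0,0,0,0,0,0.32],[15,0,0,0,0,0,0.32],[10,0,0,0,0,0,0.32],[10,0,0,0,0,0,0.32],[10,0,0,0,0,0,0.32],[10,0,0,0,0,0,0.32],[8,0,0,0,0,0,0.32],[0,0,0,0,0,0,0.32],[0,0,0,0,0,0,0],[0,0,0,0,0,0,0],[0,0,0,0,0,0,0]]

```text
clock: 31.88
tool_pos: [0.5702, -0.1982, 0.1628]
eef_rot: [1.535, 0.958, -1.533]
contact_force: [0.1, 0.3, -0.4]
finger_gap: 0.153
```

Emit:
servo_tool:
  series:
    - [[0,0,0,0,0,0,0],[0,0,0,0,0,0,0],[0,0,0,0,0,0,0],[0,0,0,0,0,0,0],[0,0,0,0,0,0,0],[0,0,0,0,0,0,0],[0,0,0,0,0,0,0],[0,0,0,0,0,0,0]]
  squeeze: 30

```text
clock: 32.55
tool_pos: [0.5703, -0.1982, 0.1628]
eef_rot: [1.535, 0.958, -1.533]
contact_force: [0.0, -0.1, 4.5]
finger_gap: 0.125
```

Run:
```python
from h import *
p,M,s=tool();print(p,s["finger_gap"],s["contact_force"],s["joint_positions"].round(2))
snap("scene","s1.png",(110,100,260,260),5)
```

```text
[ 0.57031046 -0.19822468  0.16282152] 0.12522010747120796 [ 0.0077405  -0.12547344  4.52649667] [ 0.01  0.64  0.48  1.65 -0.34  0.94  0.16]
```

View pics/s1.png

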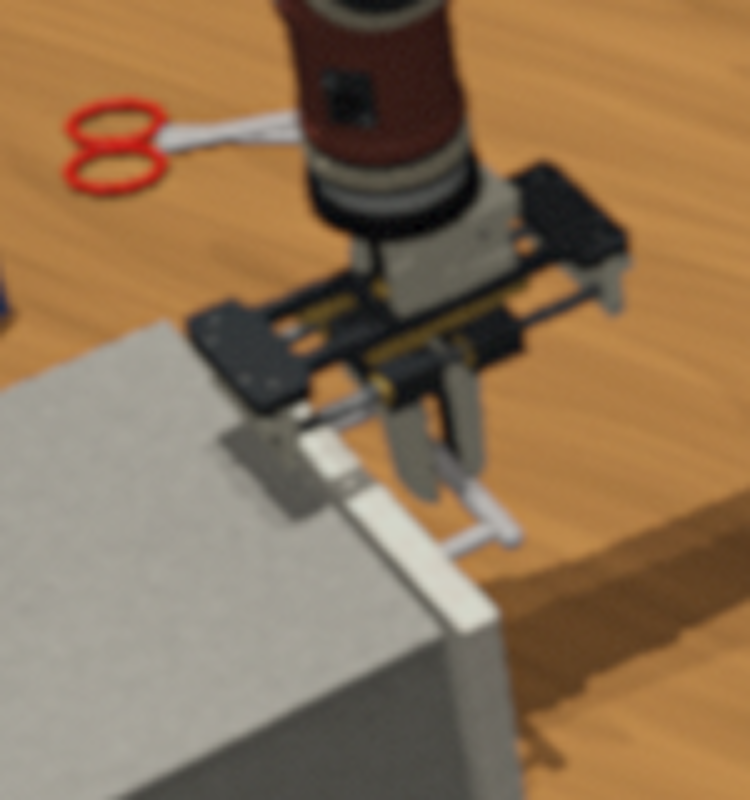

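Handle gripped: the gap is 11.6 mm on the 12 mm bar. Pull along tool -y.

Emit:
servo_tool:
  series:
    - [[0,-6,0,0,0,0,0],[0,-12,0,0,0,0,0],[0,-16,0,0,0,0,0],[0,-18,0,0,0,0,0],[0,-18,0,0,0,0,0],[0,-18,0,0,0,0,0],[0,-18,0,0,0,0,0],[0,-18,0,0,0,0,0],[0,-16,0,0,0,0,0],[0,-12,0,0,0,0,0],[0,-8,0,0,0,0,0],[0,0,0,0,0,0,0]]

```text
clock: 33.6
tool_pos: [0.4241, -0.1258, 0.1627]
eef_rot: [1.535, 0.964, -1.534]
contact_force: [-0.0, 1.9, 9.2]
finger_gap: 0.117
```

Run:
```python
from h import *
p,M,s=tool();print(p,s["finger_gap"],s["contact_force"],s["joint_positions"].round(2), "opened",np.linalg.norm(p[:2]-[.5703,-.1982]), "along",(p[:2]-[.5703,-.1982])@[-.8965,.443])
snap("top","t1.png",(330,20,600,280),3)
snap("scene","t2.png",(30,100,290,340),3)
```

```text
[ 0.42410997 -0.12575454  0.16269187] 0.11747177975550457 [-0.03053648  1.93333295  9.16500721] [-0.12  0.41  0.51  2.08 -0.3   0.72  0.12] opened 0.16315596544645786 along 0.16315269918769684
```

View pics/t1.png

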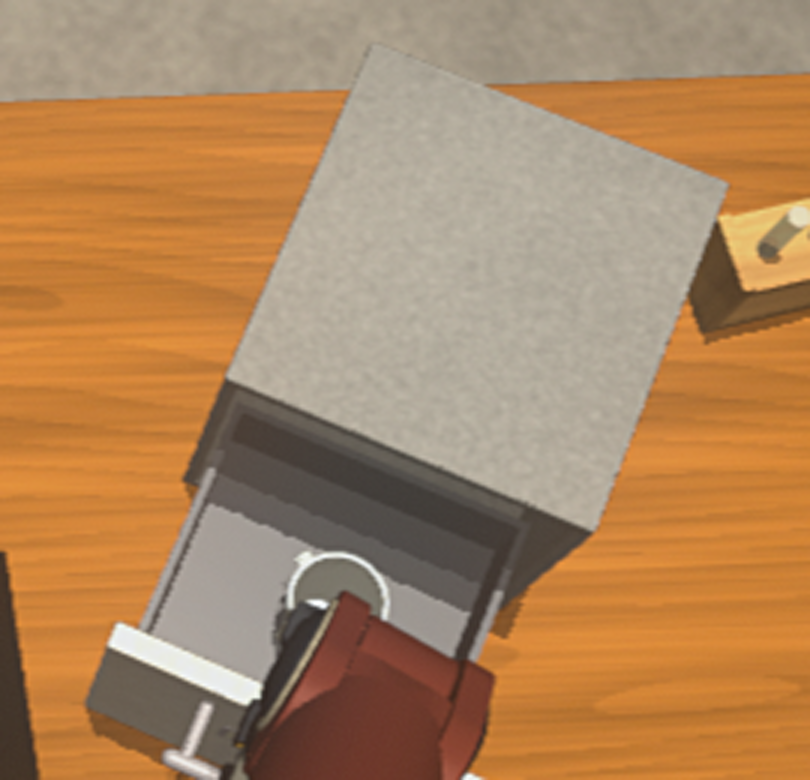

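View pics/t2.png

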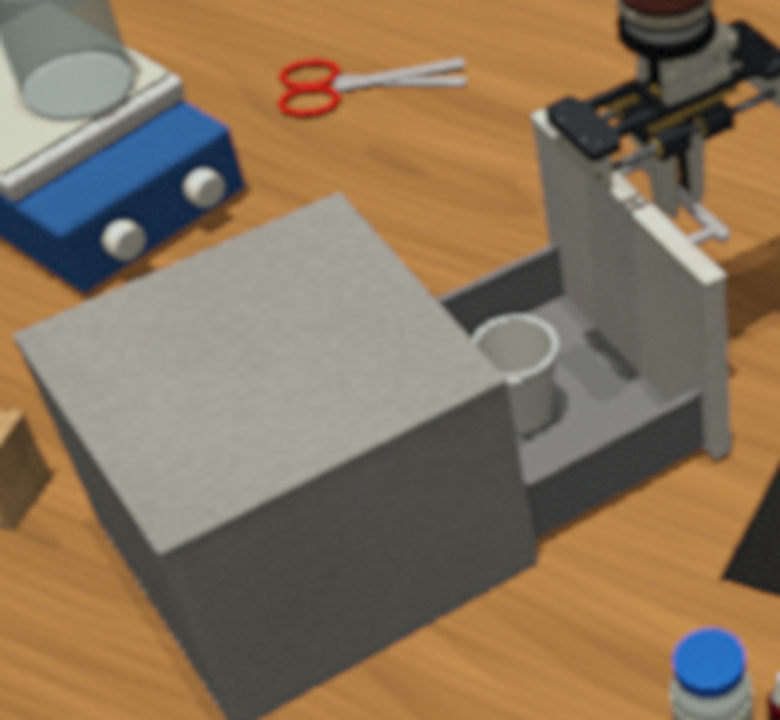

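Emit:
servo_tool:
  series:
    - [[0,-4,0,0,0,0,0],[0,-5,0,0,0,0,0],[0,-5,0,0,0,0,0],[0,0,0,0,0,0,0],[0,0,0,0,0,0,0.35],[0,0,0,0,0,0,0.35],[0,0,0,0,0,0,0.35],[0,0,0,0,0,0,0.35],[0,0,0,0,0,0,0.35],[0,0,0,0,0,0,0.35],[0,0,0,0,0,0,0.35]]

```text
clock: 34.62
tool_pos: [0.4131, -0.1217, 0.162]
eef_rot: [1.534, 0.96, -1.535]
contact_force: [0.4, -0.1, 0.3]
finger_gap: 0.349
```

Run:
```python
from h import *
p,M,s=tool();print(p,s["finger_gap"],s["contact_force"],"along",(p[:2]-[.5703,-.1982])@[-.8965,.443])
```

```text
[ 0.4130726  -0.12172468  0.16197989] 0.3490240760018472 [ 0.42878304 -0.13783643  0.27889154] along 0.17483293248485818
```

Emit:
servo_tool:
  series:
    - [[-20,0,0,0,0,0,0.35],[-35,0,0,0,0,0,0.35],[-40,0,0,0,0,0,0.5],[-35,0,0,0,0,0,1],[-10,0,-10,0,0,0,1],[0,-8,-28,0,0,0,1],[0,-8,-37,0,0,0,1],[0,-8,-37,0,0,0,1],[0,-8,-37,0,0,0,1],[0,-8,-37,0,0,0,1],[0,-8,-37,0,0,0,1],[0,-8,-37,0,0,0,1]]

```text
clock: 35.62
tool_pos: [0.4766, 0.1384, 0.3021]
eef_rot: [1.534, 0.96, -1.535]
contact_force: [1.3, -0.1, 0.2]
finger_gap: 0.986
```

Emit:
servo_tool:
  series:
    - [[0,-8,-37,0,0,0,1],[0,-8,-37,0,0,0,1],[0,-7,-30,0,0,0,1],[0,-6,-20,0,0,0,1],[0,0,-8,0,0,0,1],[0,0,0,0,0,0,1],[0,0,0,0,0,0,1],[0,0,0,0,0,0,1]]

```text
clock: 36.28
tool_pos: [0.5087, 0.2653, 0.3024]
eef_rot: [1.536, 0.956, -1.537]
contact_force: [-1.0, 0.1, -0.9]
finger_gap: 1.001
```

Run:
```python
from h import *
mv([.5113,.2695,.25],down(np.radians(-26.3)));print(tool()[2]["finger_gap"])
snap("scene","u1.png");snap("top","u2.png")
for n in C:
    imaging.get_image(n)
o=masks("clean_beaker",z=.058);np.save("/tmp/cb.npy",o,allow_pickle=True)
```

```text
t 36.28 p [0.5087 0.2653 0.3024] shift [52.4  0.4 -5. ] norm 52.6 rot [ 0.0025  0.0012 -0.0006]
1.0011659438739307
clean_beaker scene 0.56 [206. 220.] 798 [ 0.546 -0.208]
clean_beaker top 0.81 [438. 228.] 956 [ 0.557 -0.199]
```

View pics/u1.png

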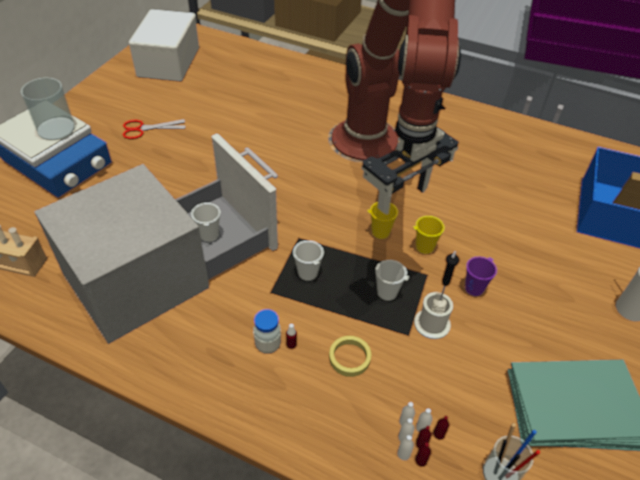

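View pics/u2.png

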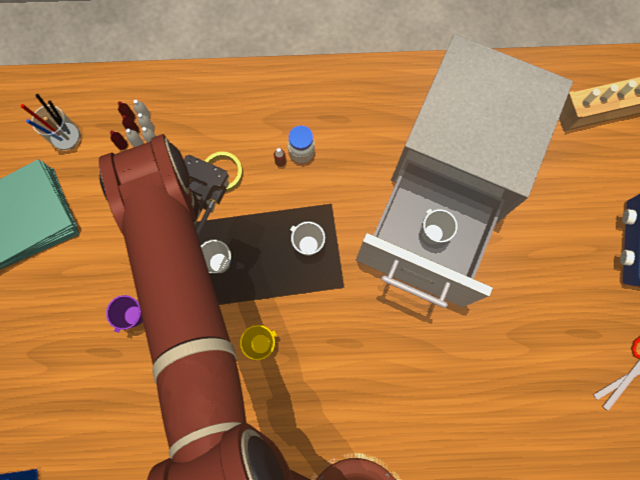

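Run:
```python
from h import *
o=np.load("/tmp/cb.npy",allow_pickle=True).item()
k={n:o[n][0]["mask"] for n in o}
for n in k: print(n,fit({n:k[n]},BEAK,.018,[.555,-.2]))
x,f=fit(k,BEAK,.018,[.555,-.2]);print(x,f)
im=cv2.cvtColor(imaging.get_image("top"),cv2.COLOR_RGB2GRAY);u=proj("top",[[*x,.022]])[0]
m=np.zeros_like(im);cv2.circle(m,tuple(np.round(u).astype(int)),14,1,-1);r,c=np.nonzero((im>200)&(m>0));print("floor",len(r),atz("top",[c.mean(),r.mean()],.022))
sh=[(frus([x[0],x[1],.018],[q]),(0,0,255)) for q in((.08,.035),(.08,.0315),(0.004,.019))]
overlay("top",(400,190,480,270),7,"v1.png",sh);overlay("scene",(170,190,250,260),7,"v2.png",sh)
```

```text
scene (array([ 0.5566217 , -0.19892261]), np.float64(0.08930194652540502))
top (array([ 0.55341108, -0.19634325]), np.float64(0.0697028084311323))
[ 0.554922   -0.19748397] 0.19617282742210052
floor 227 [ 0.55498079 -0.19796574  0.022     ]
```

View pics/v1.png

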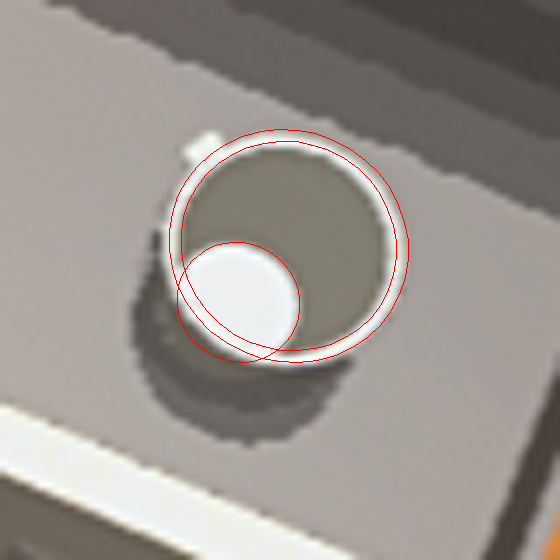

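View pics/v2.png

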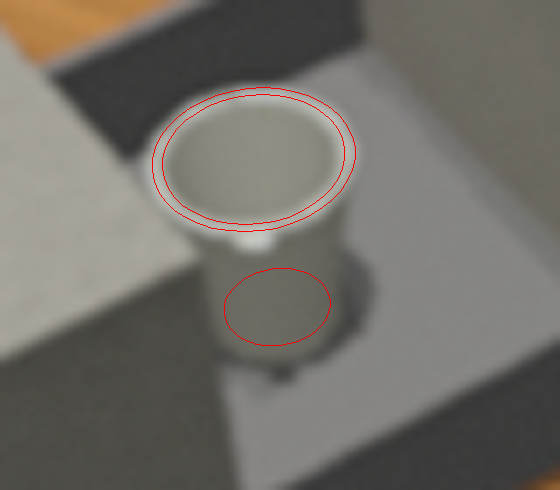

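Clean beaker is at about (0.555, -0.197). Both cameras agree, and it lies near the drawer's middle line about 100 mm behind the front. Now pick beaker1.

Emit:
servo_tool:
  series:
    - [[20,0,-5,0,0,0,1],[35,0,0,0,0,0,1],[40,0,0,0,0,0,1],[35,0,0,0,0,0,1],[25,0,0,0,0,0,1],[20,0,0,0,0,0,1],[10,0,0,0,0,0,1],[0,0,0,0,0,0,1],[0,0,0,0,0,0,1],[0,0,0,0,0,0,1],[0,0,0,0,0,0,1]]

```text
clock: 37.65
tool_pos: [0.5118, 0.2729, 0.1188]
eef_rot: [1.538, 0.96, -1.531]
contact_force: [-0.4, -0.6, 0.5]
finger_gap: 1.001
```

Run:
```python
from h import *
mv([.511,.2697,.059],down(np.radians(-26.3)));print(tool()[2]["finger_gap"])
snap("scene","w1.png",(320,150,470,310),4);snap("top","w2.png",(140,150,300,310),4)
```

```text
t 37.65 p [0.5118 0.2729 0.1188] shift [59.8  0.6  3.4] norm 59.9 rot [ 0.0061 -0.0028 -0.002 ]
1.0009349315363487
```

View pics/w1.png

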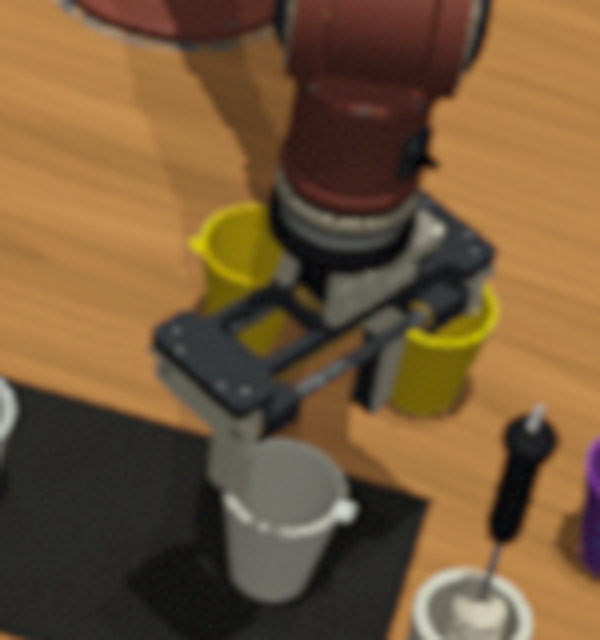

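View pics/w2.png

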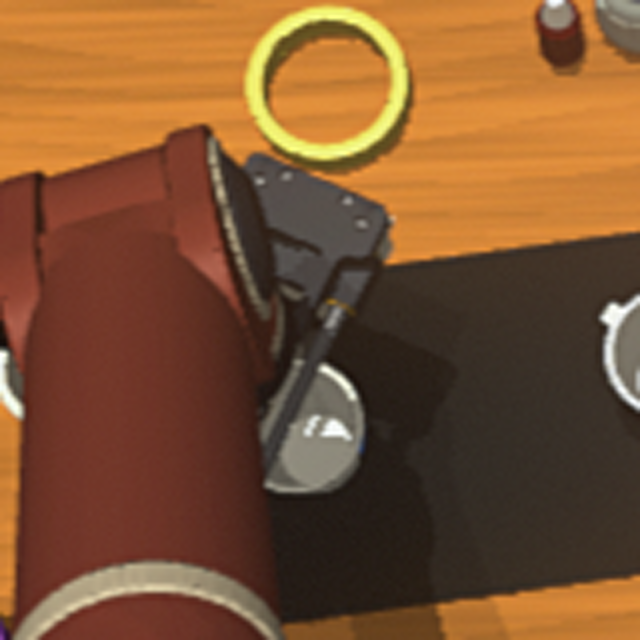

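Emit:
servo_tool:
  series:
    - [[10,0,0,0,0,0,1],[10,0,0,0,0,0,1],[0,0,0,0,0,0,1],[0,0,0,0,0,0,1]]

```text
clock: 38.08
tool_pos: [0.5097, 0.2721, 0.0959]
eef_rot: [1.532, 0.96, -1.537]
contact_force: [-0.2, 0.3, -0.2]
finger_gap: 1.002
```

Run:
```python
from h import *
mv([.511,.2697,.059],down(np.radians(-26.3)))
```

```text
t 38.08 p [0.5097 0.2721 0.0959] shift [36.9  2.3  1.5] norm 37.0 rot [0.006  0.0022 0.0016]
```

Emit:
servo_tool:
  series:
    - [[8,2,1,0,0,0,1],[10,0,1,0,0,0,1],[10,0,0,0,0,0,1],[8,0,0,0,0,0,1],[0,0,0,0,0,0,1],[0,0,0,0,0,0,1],[0,0,0,0,0,0,0],[0,0,0,0,0,0,0],[0,0,0,0,0,0,0],[0,0,0,0,0,0,0],[0,0,0,0,0,0,0],[0,0,0,0,0,0,0]]
  squeeze: 20

```text
clock: 39.08
tool_pos: [0.5119, 0.2698, 0.0615]
eef_rot: [1.535, 0.96, -1.534]
contact_force: [0.7, 0.5, 1.2]
finger_gap: 0.732
```

Emit:
servo_tool:
  series:
    - [[0,0,0,0,0,0,0],[0,0,0,0,0,0,0],[0,0,0,0,0,0,0],[0,0,0,0,0,0,0],[0,0,0,0,0,0,0],[0,0,0,0,0,0,0]]

```text
clock: 39.58
tool_pos: [0.5119, 0.2698, 0.0615]
eef_rot: [1.535, 0.96, -1.534]
contact_force: [0.6, -0.6, 4.3]
finger_gap: 0.737
```

Emit:
servo_tool:
  series:
    - [[-8,0,0,0,0,0,0],[-20,0,0,0,0,0,0],[-30,0,0,0,0,0,0],[-35,0,0,0,0,0,0],[-35,0,0,0,0,0,0],[-35,0,0,0,0,0,0],[-35,0,0,0,0,0,0],[-30,0,0,0,0,0,0],[-22,0,0,0,0,0,0],[0,0,0,0,0,0,0],[0,0,0,0,0,0,0]]
  squeeze: 25

```text
clock: 40.5
tool_pos: [0.5113, 0.2697, 0.3118]
eef_rot: [1.535, 0.96, -1.534]
contact_force: [0.2, 0.2, -0.7]
finger_gap: 0.731
```

Run:
```python
from h import *
mv([.5548,-.1972,.312]);print(tool()[2]["finger_gap"],tool()[2]["contact_force"])
snap("scene","x1.png",(280,60,500,340),2.5)
```

```text
t 40.5 p [0.5113 0.2697 0.3118] shift [ -0.6 243.4 400.9] norm 469.0 
0.7313829358909496 [ 0.20328094  0.23245784 -0.65877362]
```

View pics/x1.png

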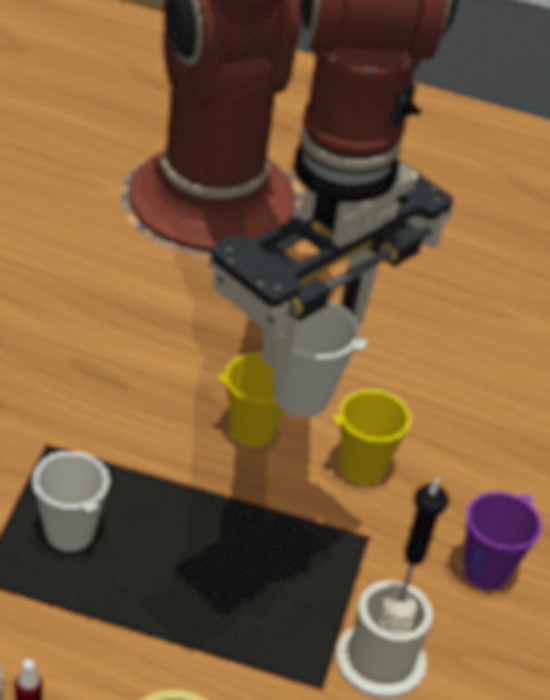

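Beaker1 is held upright. Carry it over the drawer.

Emit:
servo_tool:
  series:
    - [[0,8,13,0,0,0,0],[0,14,23,0,0,0,0],[0,17,28,0,0,0,0],[0,18,30,0,0,0,0],[0,18,30,0,0,0,0],[0,18,30,0,0,0,0],[0,18,30,0,0,0,0],[0,18,30,0,0,0,0],[0,18,30,0,0,0,0],[0,18,30,0,0,0,0],[0,18,30,0,0,0,0],[0,18,30,0,0,0,0]]

```text
clock: 41.55
tool_pos: [0.5442, -0.1211, 0.3093]
eef_rot: [1.533, 0.962, -1.539]
contact_force: [0.5, 0.9, -0.3]
finger_gap: 0.731
```

Emit:
servo_tool:
  series:
    - [[0,18,30,0,0,0,0],[0,15,24,0,0,0,0],[0,9,14,0,0,0,0],[0,0,0,-0.12,0,0,0],[0,0,0,-0.12,0,0,0],[0,0,0,-0.12,0,0,0],[0,0,0,-0.12,0,0,0],[0,0,0,-0.12,0,0,0],[0,0,0,-0.12,0,0,0],[0,0,0,-0.12,0,0,0],[0,0,0,-0.12,0,0,0],[0,0,0,-0.12,0,0,0]]

```text
clock: 42.55
tool_pos: [0.5521, -0.1989, 0.309]
eef_rot: [0.732, 1.449, -0.734]
contact_force: [0.3, 0.7, -0.9]
finger_gap: 0.734
```

Emit:
servo_tool:
  series:
    - [[0,0,0,-0.12,0,0,0],[0,0,0,-0.12,0,0,0],[0,0,0,-0.12,0,0,0],[0,0,0,-0.12,0,0,0],[0,0,0,0,0,0,0],[0,0,0,0,0,0,0],[0,0,0,0,0,0,0]]

```text
clock: 43.13
tool_pos: [0.5532, -0.1985, 0.3101]
eef_rot: [0.366, 1.542, -0.367]
contact_force: [0.1, -1.0, -0.7]
finger_gap: 0.73
```

Run:
```python
from h import *
mv([.5548,-.1972,.25],down(np.radians(63.7)));s=tool()[2];print(s["finger_gap"],s["contact_force"],s["joint_positions"].round(2))
p=tool()[0];B=[p[0],p[1],p[2]+.0215-.08]
sh=[(frus([.5548,-.1972,.018],[(.08,.035)]),(0,0,255)),(frus(B,[(.08,.035)]),(0,255,0)),(frus(B,[(0,.0225)]),(0,255,0))]
overlay("scene",(110,80,290,270),4,"y1.png",sh)
overlay("top",(380,140,500,270),5,"y2.png",sh)
```

```text
t 43.13 p [ 0.5532 -0.1985  0.3101] shift [60.1  1.9  1. ] norm 60.1 rot [-0.0081 -0.0023  0.0007]
0.7304464702167756 [ 0.13532262 -1.00341989 -0.66481768] [ 0.23  0.45  0.13  1.47 -0.06  1.23  1.46]
```

View pics/y1.png

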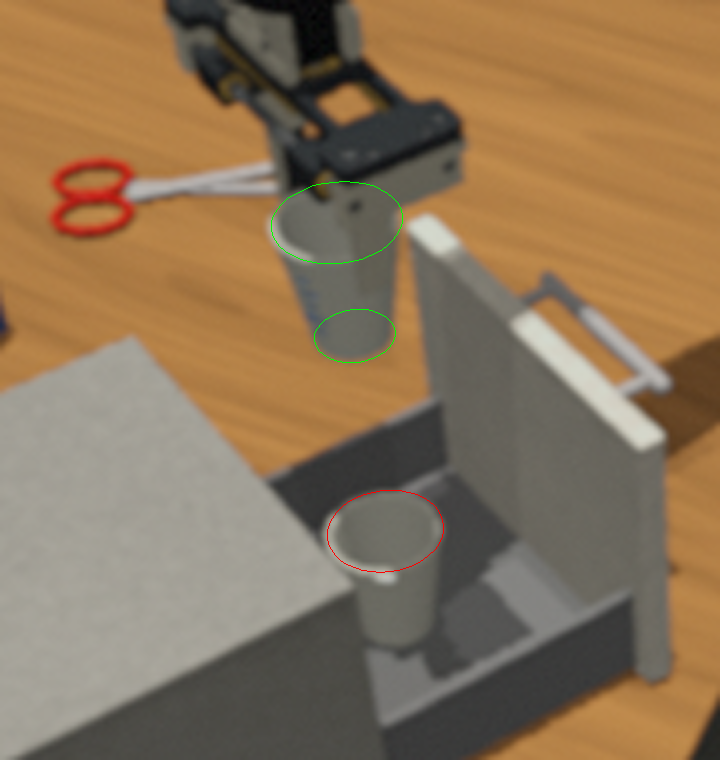

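View pics/y2.png

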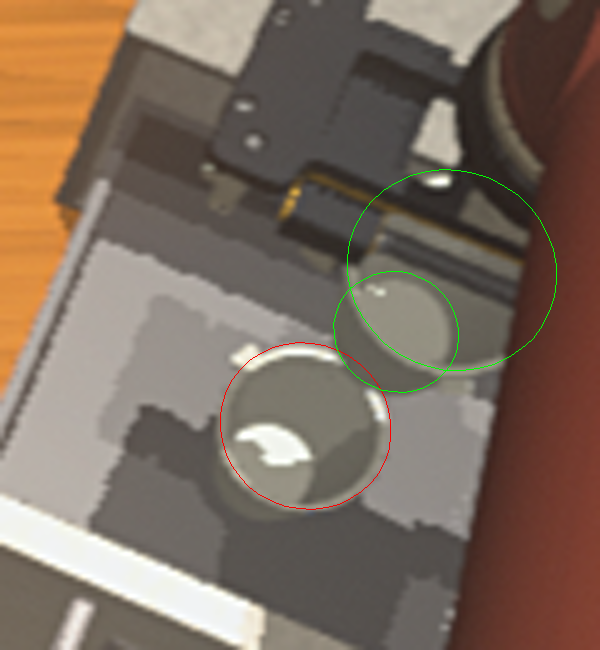

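Emit:
servo_tool:
  series:
    - [[10,1.5,1,0,0,0,0],[20,0,0,0,0,0,0],[25,0,0,0,0,0,0],[25,0,0,0,0,0,0],[25,0,0,0,0,0,0],[20,0,0,0,0,0,0],[15,0,0,0,0,0,0],[0,0,0,0,0,0,0],[0,0,0,0,0,0,0],[0,0,0,0,0,0,0]]

```text
clock: 44.07
tool_pos: [0.5564, -0.1973, 0.1719]
eef_rot: [0.363, 1.538, -0.364]
contact_force: [-0.0, -0.3, 0.7]
finger_gap: 0.731
```

Run:
```python
from h import *
mv([.5548,-.1972,.1035],down(np.radians(63.7)));s=tool()[2];print(s["finger_gap"],s["contact_force"])
snap("scene","z1.png",(140,130,290,260),5)
```

```text
t 44.07 p [ 0.5564 -0.1973  0.1719] shift [68.4 -0.6 -1.6] norm 68.4 rot [-0.0049  0.0017 -0.0001]
0.730806782176684 [-0.02327959 -0.28852747  0.70196815]
```

View pics/z1.png

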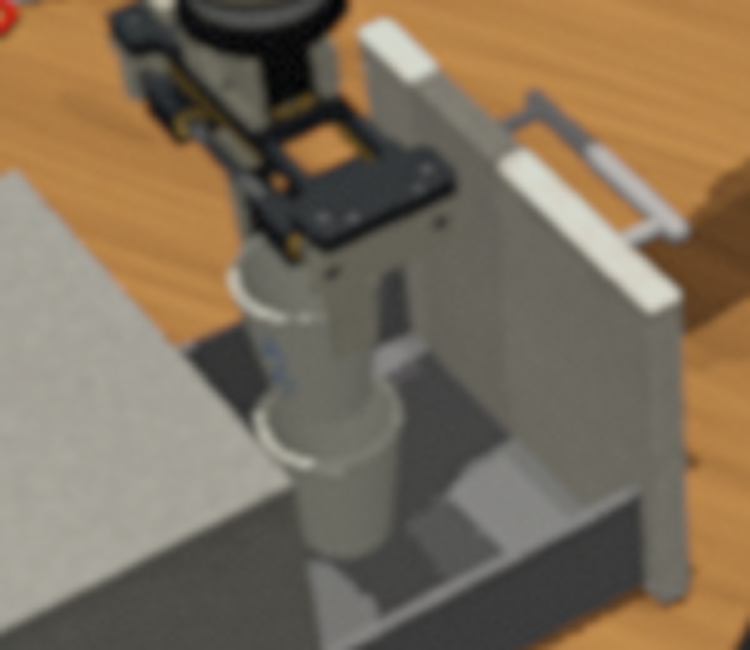

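Emit:
servo_tool:
  series:
    - [[10,0,-1,0,0,0,0],[10,0,0,0,0,0,0],[10,0,0,0,0,0,0],[10,0,0,0,0,0,0],[10,0,0,0,0,0,0],[5,0,0,0,0,0,0],[3,0,0,0,0,0,0],[0,0,0,0,0,0,0],[0,0,0,0,0,0,0]]

```text
clock: 44.87
tool_pos: [0.5549, -0.1968, 0.1131]
eef_rot: [0.364, 1.54, -0.364]
contact_force: [0.3, -0.4, -0.2]
finger_gap: 0.73
```

Emit:
servo_tool:
  series:
    - [[2,0,0,0,0,0,0],[2,0,0,0,0,0,0],[0,0,0,0,0,0,0],[0,0,0,0,0,0,0]]

```text
clock: 45.2
tool_pos: [0.5549, -0.1967, 0.1093]
eef_rot: [0.364, 1.54, -0.364]
contact_force: [0.9, -0.3, -0.8]
finger_gap: 0.735
```

Emit:
servo_tool:
  series:
    - [[2,0,0,0,0,0,0],[2,0,0,0,0,0,0],[0,0,0,0,0,0,0],[0,0,0,0,0,0,0]]

```text
clock: 45.53
tool_pos: [0.5547, -0.1967, 0.105]
eef_rot: [0.364, 1.54, -0.364]
contact_force: [0.1, 0.4, -0.4]
finger_gap: 0.732
```

Emit:
servo_tool:
  series:
    - [[1,0,0,0,0,0,0],[0.5,0,0,0,0,0,0],[0,0,0,0,0,0,0],[0,0,0,0,0,0,0]]

```text
clock: 45.87
tool_pos: [0.5547, -0.1968, 0.1036]
eef_rot: [0.364, 1.54, -0.364]
contact_force: [0.4, 0.6, -0.2]
finger_gap: 0.73
```

Emit:
servo_tool:
  series:
    - [[1,0,0,0,0,0,0],[0.5,0,0,0,0,0,0],[0,0,0,0,0,0,0],[0,0,0,0,0,0,0]]

```text
clock: 46.2
tool_pos: [0.5551, -0.197, 0.1025]
eef_rot: [0.363, 1.539, -0.364]
contact_force: [0.2, -1.1, 1.7]
finger_gap: 0.731
```

Emit:
servo_tool:
  series:
    - [[1,0,0,0,0,0,0],[0,0,0,0,0,0,0],[0,0,0,0,0,0,0]]

```text
clock: 46.45
tool_pos: [0.5557, -0.1972, 0.1022]
eef_rot: [0.363, 1.538, -0.364]
contact_force: [0.7, -0.9, 4.6]
finger_gap: 0.731
```

Emit:
servo_tool:
  series:
    - [[-0.5,0,0,0,0,0,0.8],[0,0,0,0,0,0,1],[0,0,0,0,0,0,1],[0,0,0,0,0,0,1],[0,0,0,0,0,0,1],[0,0,0,0,0,0,1],[0,0,0,0,0,0,1],[-10,0,0,0,0,0,1],[-20,0,0,0,0,0,1],[-35,0,0,0,0,0,1],[-40,0,0,0,0,0,1],[-40,0,0,0,0,0,1]]

```text
clock: 47.45
tool_pos: [0.5542, -0.1966, 0.2487]
eef_rot: [0.364, 1.541, -0.364]
contact_force: [0.1, -0.6, 0.6]
finger_gap: 0.998
```

Emit:
servo_tool:
  series:
    - [[-40,0,0,0,0,0,1],[-20,0,0,0,0,0,1],[0,0,0,0,0,0,1],[0,0,0,0,0,0,1]]

```text
clock: 47.78
tool_pos: [0.5551, -0.1968, 0.3085]
eef_rot: [0.363, 1.537, -0.364]
contact_force: [0.4, 0.4, -0.7]
finger_gap: 1.0
```

Run:
```python
from h import *
p,M,s=tool();print(p,s["finger_gap"])
x=[.5548,-.1972]
sh=[(frus([*x,.018],[(.08,.035)]),(0,0,255)),(frus([*x,.044],[(.08,.035)]),(0,255,0))]
overlay("scene",(140,110,290,260),5,"aa1.png",sh);overlay("top",(390,150,500,270),5,"aa2.png",sh)
```

```text
[ 0.55505752 -0.1968448   0.30847178] 1.0001346732963818
```

View pics/aa1.png

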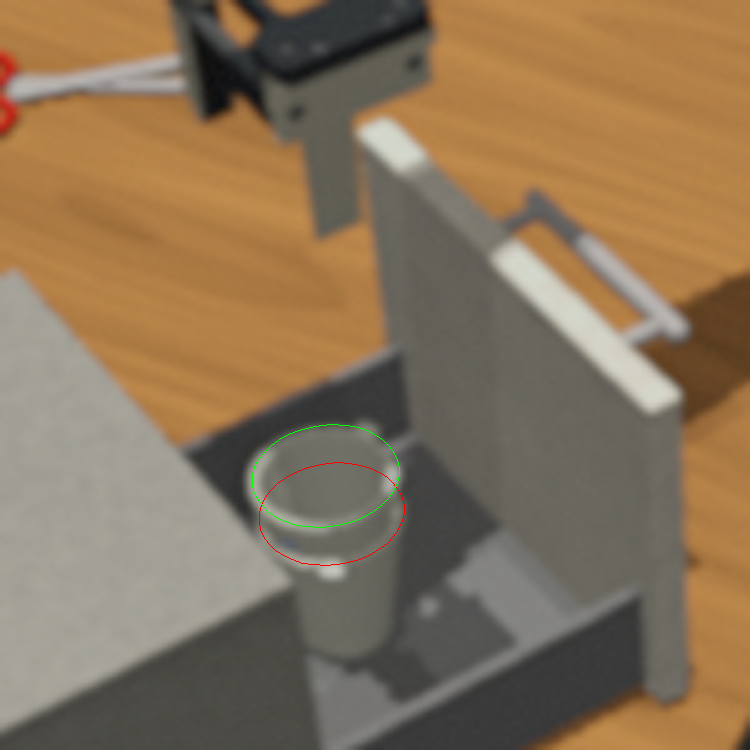

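View pics/aa2.png

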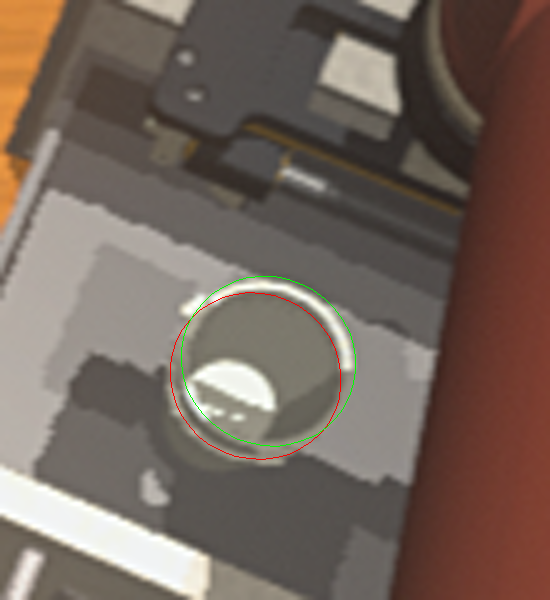

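Nested straight. Next is beaker3.

Emit:
servo_tool:
  series:
    - [[0,14,-8,0,0,0,1],[0,28,-15,0,0,0,1],[0,34,-19,0,0,0,1],[0,34,-19,0,0,0,1],[0,34,-19,0,0,0,1],[0,34,-19,0,0,0,1],[0,30,-17,0,0,0,1],[0,20,-11,0,0,0,1],[0,10,-5,0,0,0,1],[0,0,0,0.12,0,0,1],[0,0,0,0.12,0,0,1],[0,0,0,0.12,0,0,1]]

```text
clock: 48.88
tool_pos: [0.5426, 0.0739, 0.3051]
eef_rot: [0.647, 1.474, -0.652]
contact_force: [0.8, 1.1, 0.0]
finger_gap: 1.002
```

Emit:
servo_tool:
  series:
    - [[0,0,0,0.12,0,0,1],[0,0,0,0.12,0,0,1],[0,0,0,0.12,0,0,1],[0,0,0,0.12,0,0,1],[0,0,0,0.12,0,0,1],[0,0,0,0.12,0,0,1],[0,0,0,0.12,0,0,1],[0,0,0,0.12,0,0,1],[0,0,0,0.12,0,0,1],[0,0,0,0.12,0,0,1],[0,0,0,0,0,0,1],[0,0,0,0,0,0,1]]

```text
clock: 49.88
tool_pos: [0.5428, 0.0741, 0.3056]
eef_rot: [1.531, 0.961, -1.536]
contact_force: [0.1, -0.2, 0.4]
finger_gap: 0.999
```

Run:
```python
from h import *
mv([.5428,.075,.16],down(np.radians(-26.3)))
imaging.get_image("scene");o=masks("beaker1",cams=("scene",),z=.043)
sh=[(frus([.5425,.075,.003],[(.08,.035)]),(0,0,255))]
overlay("scene",(240,130,400,300),4,"bb1.png",sh);overlay("top",(240,190,350,300),4,"bb2.png",sh)
```

```text
t 49.88 p [0.5428 0.0741 0.3056] shift [145.6  -0.2  -1.1] norm 145.6 rot [0.0075 0.0023 0.0013]
beaker1 scene 0.95 [478. 274.] 971 [0.396 0.448]
beaker1 scene 0.84 [204. 208.] 628 [ 0.501 -0.245]
beaker1 scene 0.68 [383. 219.] 771 [0.33  0.181]
beaker1 scene 0.63 [426. 235.] 825 [0.332 0.298]
beaker1 scene 0.62 [305. 258.] 924 [0.536 0.062]
beaker1 scene 0.16 [207. 228.] 355 [ 0.556 -0.2  ]
```

View pics/bb1.png

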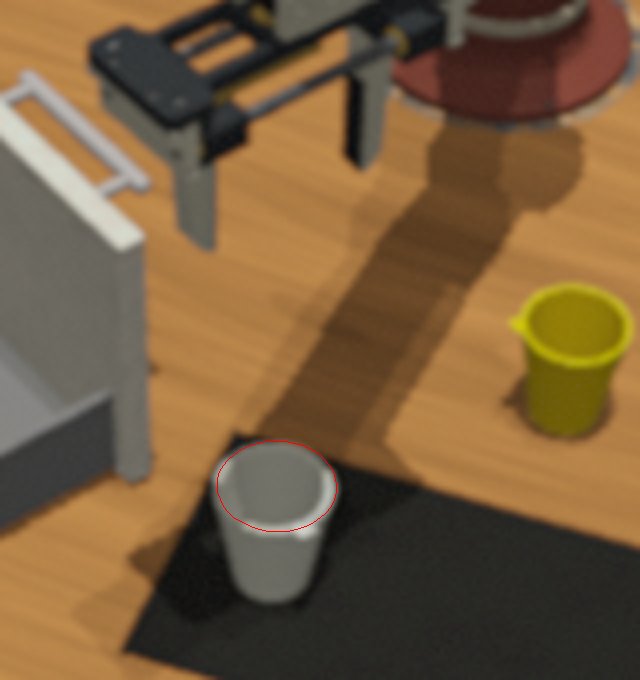

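View pics/bb2.png

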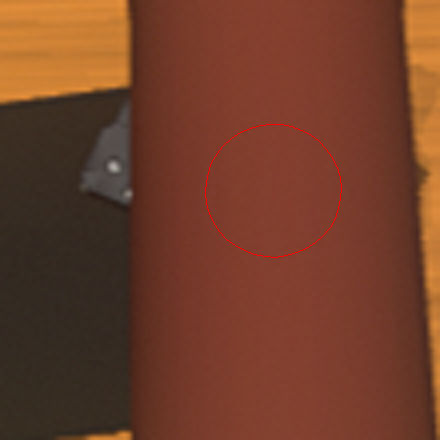

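Emit:
servo_tool:
  series:
    - [[15,0,0,0,0,0,1],[30,0,0,0,0,0,1],[35,0,0,0,0,0,1],[35,0,0,0,0,0,1],[30,0,0,0,0,0,1],[25,0,0,0,0,0,1],[15,0,0,0,0,0,1],[10,0,0,0,0,0,1],[0,0,0,0,0,0,1],[0,0,0,0,0,0,1],[0,0,0,0,0,0,1],[0,0,0,0,0,0,1]]

```text
clock: 51.08
tool_pos: [0.5442, 0.0753, 0.113]
eef_rot: [1.537, 0.959, -1.532]
contact_force: [-0.1, 1.0, 0.0]
finger_gap: 1.0
```

Run:
```python
from h import *
mv([.5428,.075,.0615],down(np.radians(-26.3)))
```

```text
t 51.08 p [0.5442 0.0753 0.113 ] shift [51.5 -1.3  1. ] norm 51.6 rot [ 0.0063 -0.0017 -0.0024]
```

Emit:
servo_tool:
  series:
    - [[12,-1,0,0,0,0,1],[12,0,0,0,0,0,1],[12,0,0,0,0,0,1],[10,0,0,0,0,0,1],[5,0,0,0,0,0,1],[0,0,0,0,0,0,1],[0,0,0,0,0,0,1],[0,0,0,0,0,0,1]]

```text
clock: 51.75
tool_pos: [0.5429, 0.0756, 0.0613]
eef_rot: [1.536, 0.959, -1.533]
contact_force: [0.2, -0.3, 0.7]
finger_gap: 0.998
```

Run:
```python
from h import *
mv([.5428,.075,.0615],down(np.radians(-26.3)));print(tool()[2]["contact_force"])
snap("scene","cc1.png",(230,130,380,300),4)
```

```text
t 51.75 p [0.5429 0.0756 0.0613] shift [-0.2  0.2  0.6] norm 0.7 rot [ 0.006  -0.0008 -0.0013]
[ 0.22573374 -0.3177454   0.74560388]
```

View pics/cc1.png

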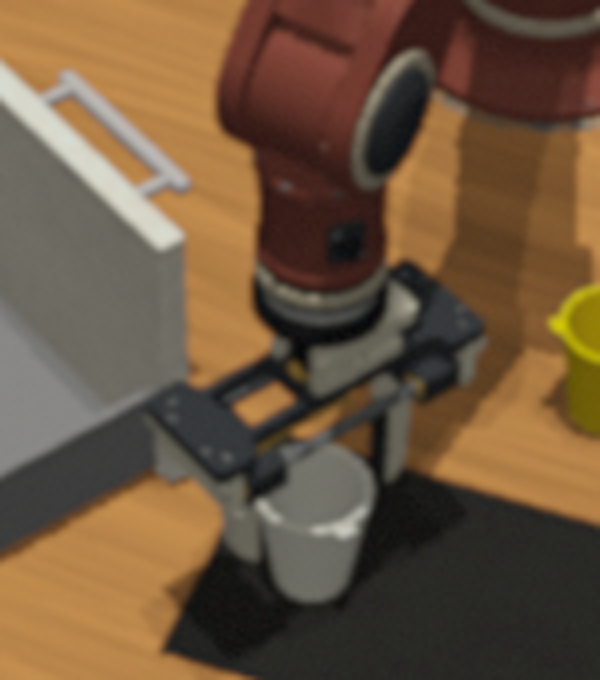

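Emit:
servo_tool:
  series:
    - [[0,0,0,0,0,0,0],[0,0,0,0,0,0,0],[0,0,0,0,0,0,0],[0,0,0,0,0,0,0],[0,0,0,0,0,0,0],[0,0,0,0,0,0,0],[0,0,0,0,0,0,0],[0,0,0,0,0,0,0],[0,0,0,0,0,0,0],[0,0,0,0,0,0,0],[0,0,0,0,0,0,0]]
  squeeze: 25

```text
clock: 52.72
tool_pos: [0.5425, 0.0756, 0.0608]
eef_rot: [1.535, 0.959, -1.534]
contact_force: [1.1, -0.4, 2.5]
finger_gap: 0.733
```

Emit:
servo_tool:
  series:
    - [[-8,0,0,0,0,0,0],[-20,0,0,0,0,0,0],[-30,0,0,0,0,0,0],[-35,0,0,0,0,0,0],[-38,0,0,0,0,0,0],[-38,0,0,0,0,0,0],[-38,0,0,0,0,0,0],[-30,0,0,0,0,0,0],[-23,0,0,0,0,0,0],[0,0,0,0,0,0,0],[0,0,0,0,0,0,0]]

```text
clock: 53.63
tool_pos: [0.5421, 0.0756, 0.3217]
eef_rot: [1.536, 0.96, -1.533]
contact_force: [-0.1, 0.5, -0.8]
finger_gap: 0.732
```

Run:
```python
from h import *
mv([.5548,-.1972,.32],down(np.radians(63.7)));print(tool()[2]["finger_gap"])
snap("scene","dd1.png",(230,50,400,240),4)
```

```text
t 53.63 p [0.5421 0.0756 0.3217] shift [  1.5 130.8 239.8] norm 273.1 rot [-1.5647e+00 -2.0000e-04 -1.8000e-03]
0.7324077407607071
```

View pics/dd1.png

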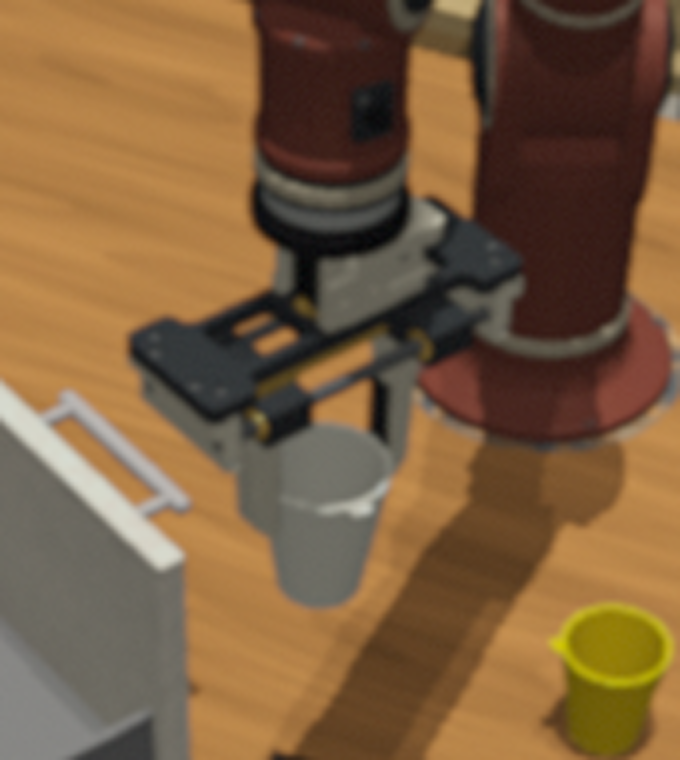

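Emit:
servo_tool:
  series:
    - [[0,6,11,0,0,0,0],[0,14,25,0,0,0,0],[0,17,31,0,0,0,0],[0,18,33,0,0,0,0],[0,18,33,0,0,0,0],[0,18,33,0,0,0,0],[0,16,30,0,0,0,0],[0,14,26,0,0,0,0],[0,10,18,0,0,0,0],[0,0,0,-0.12,0,0,0],[0,0,0,-0.12,0,0,0],[0,0,0,-0.12,0,0,0]]

```text
clock: 54.68
tool_pos: [0.5534, -0.199, 0.3183]
eef_rot: [1.273, 1.17, -1.279]
contact_force: [-0.7, 0.1, -0.1]
finger_gap: 0.737
```

Emit:
servo_tool:
  series:
    - [[0,0,0,-0.12,0,0,0],[0,0,0,-0.12,0,0,0],[0,0,0,-0.12,0,0,0],[0,0,0,-0.12,0,0,0],[0,0,0,-0.12,0,0,0],[0,0,0,-0.12,0,0,0],[0,0,0,-0.12,0,0,0],[0,0,0,-0.12,0,0,0],[0,0,0,-0.12,0,0,0],[0,0,0,-0.12,0,0,0],[0,0,0,0,0,0,0],[0,0,0,0,0,0,0]]

```text
clock: 55.68
tool_pos: [0.5539, -0.1983, 0.319]
eef_rot: [0.367, 1.543, -0.367]
contact_force: [0.2, 0.4, -0.1]
finger_gap: 0.733
```

Run:
```python
from h import *
mv([.5548,-.1972,.16],down(np.radians(63.7)));print(tool()[2]["finger_gap"])
p=tool()[0];B=[p[0],p[1],p[2]+.022-.08]
sh=[(frus([.5548,-.1972,.044],[(.08,.035)]),(0,0,255)),(frus(B,[(.08,.035)]),(0,255,0)),(frus(B,[(0,.0225)]),(0,255,0))]
overlay("scene",(110,70,290,260),4,"ee1.png",sh)
```

```text
t 55.68 p [ 0.5539 -0.1983  0.319 ] shift [159.    1.5   0.9] norm 159.0 rot [-0.009  -0.0034  0.0008]
0.7333100877595551
```

View pics/ee1.png

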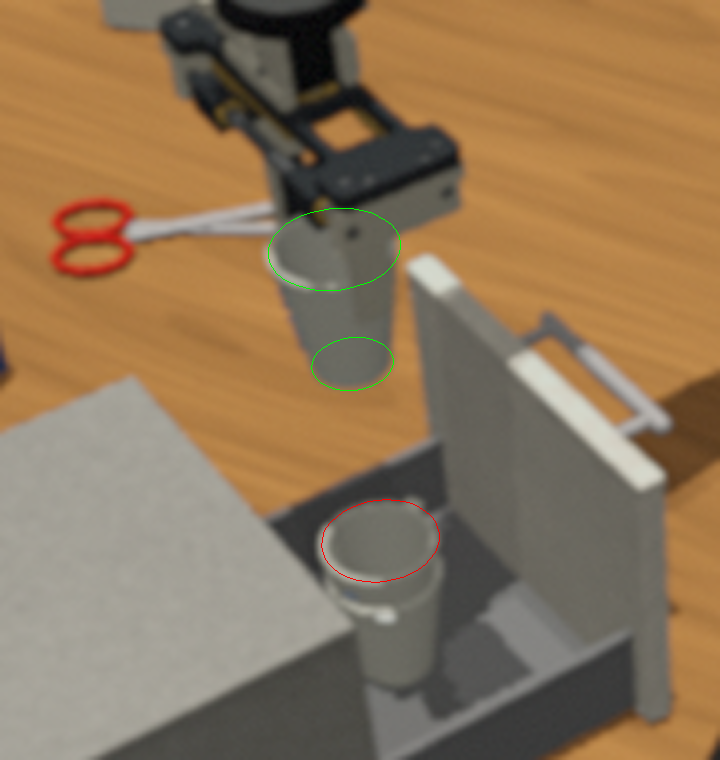

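Emit:
servo_tool:
  series:
    - [[10,1.5,1,0,0,0,0],[20,0,0,0,0,0,0],[25,0,0,0,0,0,0],[25,0,0,0,0,0,0],[20,0,0,0,0,0,0],[12,0,0,0,0,0,0],[8,0,0,0,0,0,0],[0,0,0,0,0,0,0],[0,0,0,0,0,0,0],[0,0,0,0,0,0,0]]

```text
clock: 56.57
tool_pos: [0.5573, -0.1968, 0.2015]
eef_rot: [0.364, 1.538, -0.364]
contact_force: [0.1, 0.4, -0.8]
finger_gap: 0.732
```

Run:
```python
from h import *
mv([.5548,-.1972,.1285],down(np.radians(63.7)));s=tool()[2];print(s["finger_gap"],s["contact_force"])
snap("scene","ff1.png",(140,110,290,260),5)
```

```text
t 56.57 p [ 0.5573 -0.1968  0.2015] shift [73.  -1.5 -2.2] norm 73.0 rot [-0.0051  0.0019 -0.0001]
0.732156697886141 [ 0.09959306  0.3959983  -0.80004388]
```

View pics/ff1.png

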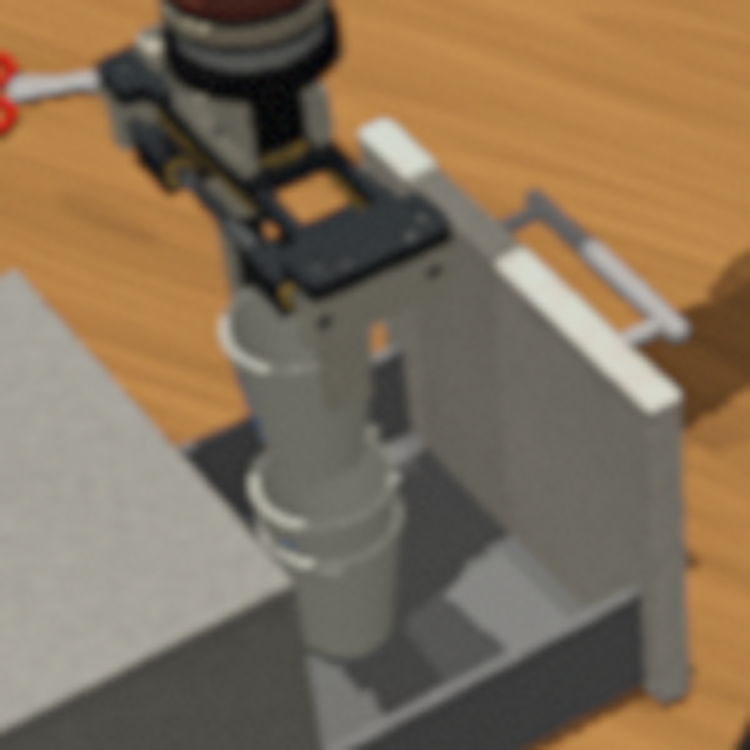

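Emit:
servo_tool:
  series:
    - [[10,-1,-1,0,0,0,0],[12,0,0,0,0,0,0],[12,0,0,0,0,0,0],[12,0,0,0,0,0,0],[10,0,0,0,0,0,0],[8,0,0,0,0,0,0],[4,0,0,0,0,0,0],[0,0,0,0,0,0,0],[0,0,0,0,0,0,0]]

```text
clock: 57.37
tool_pos: [0.5555, -0.1971, 0.1328]
eef_rot: [0.364, 1.54, -0.364]
contact_force: [0.3, -0.0, -0.7]
finger_gap: 0.733
```

Emit:
servo_tool:
  series:
    - [[1.5,0,0,0,0,0,0],[1,0,0,0,0,0,0],[0,0,0,0,0,0,0],[0,0,0,0,0,0,0]]

```text
clock: 57.7
tool_pos: [0.5554, -0.1971, 0.1304]
eef_rot: [0.364, 1.54, -0.364]
contact_force: [-0.3, 0.4, -0.7]
finger_gap: 0.739
```

Emit:
servo_tool:
  series:
    - [[1,0,0,0,0,0,0],[1,0,0,0,0,0,0],[0,0,0,0,0,0,0],[0,0,0,0,0,0,0]]

```text
clock: 58.03
tool_pos: [0.5553, -0.1972, 0.1281]
eef_rot: [0.363, 1.54, -0.364]
contact_force: [-0.4, 0.3, -1.3]
finger_gap: 0.735
```

Emit:
servo_tool:
  series:
    - [[1,0,0,0,0,0,0],[0.5,0,0,0,0,0,0],[0,0,0,0,0,0,0],[0,0,0,0,0,0,0]]

```text
clock: 58.37
tool_pos: [0.5555, -0.1974, 0.1271]
eef_rot: [0.363, 1.539, -0.364]
contact_force: [-0.9, -0.9, 3.5]
finger_gap: 0.737
```

Seated. Release and rise.

Emit:
servo_tool:
  series:
    - [[0,0,0,0,0,0,0.8],[0,0,0,0,0,0,1],[0,0,0,0,0,0,1],[0,0,0,0,0,0,1],[0,0,0,0,0,0,1],[0,0,0,0,0,0,1],[0,0,0,0,0,0,1],[-10,0,0,0,0,0,1],[-20,0,0,0,0,0,1],[-35,0,0,0,0,0,1],[-40,0,0,0,0,0,1],[-40,0,0,0,0,0,1]]

```text
clock: 59.37
tool_pos: [0.5547, -0.1969, 0.2737]
eef_rot: [0.364, 1.541, -0.364]
contact_force: [1.1, -1.4, -0.2]
finger_gap: 1.003
```

Emit:
servo_tool:
  series:
    - [[-25,0,0,0,0,0,1],[-10,0,0,0,0,0,0.5],[0,0,0,0,0,0,0.32],[0,0,0,0,0,0,0.32]]

```text
clock: 59.7
tool_pos: [0.5547, -0.1968, 0.306]
eef_rot: [0.364, 1.541, -0.364]
contact_force: [0.2, 0.1, -0.7]
finger_gap: 0.831
```

Run:
```python
from h import *
h=[.5703-.8965*.1748,-.1982+.443*.1748];print(h)
mv([*h,.30],down(np.radians(-26.3)));print(tool()[2]["finger_gap"])
x=[.5548,-.1972]
sh=[(frus([*x,.018+.0255*i],[(.08,.035)]),c) for i,c in((0,(0,0,255)),(1,(0,255,0)),(2,(255,0,0)))]
overlay("scene",(140,110,290,260),5,"gg1.png",sh);overlay("top",(390,150,500,270),5,"gg2.png",sh)
```

```text
[0.41359180000000006, -0.12076359999999998]
t 59.7 p [ 0.5547 -0.1968  0.306 ] shift [   6.2    4.9 -160.2] norm 160.4 rot [ 1.5661e+00 -8.0000e-04  1.1000e-03]
0.8313361082279834
```

View pics/gg1.png

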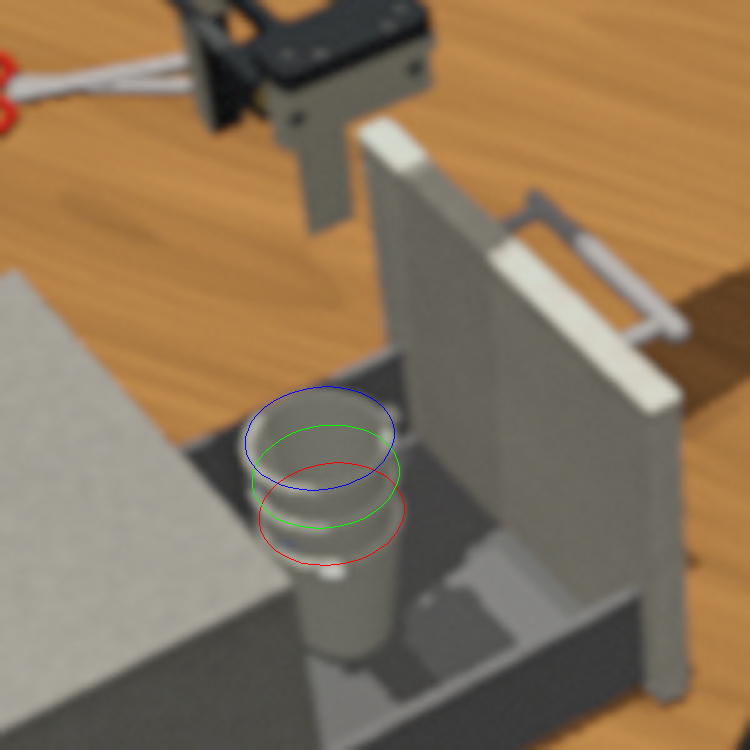

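View pics/gg2.png

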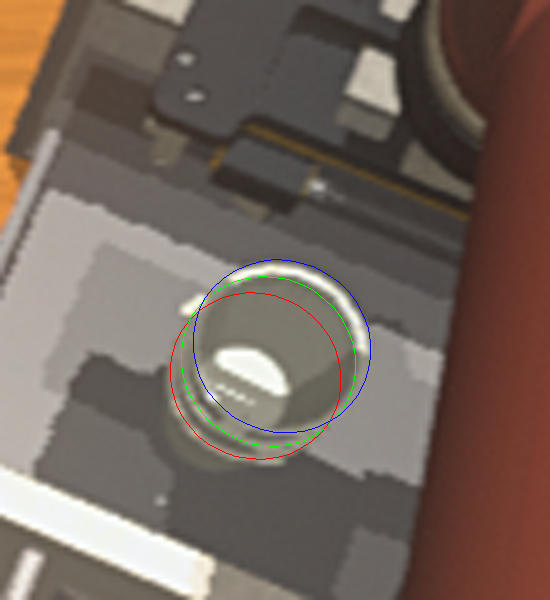

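All three are nested at the expected heights, about 25.5 mm apart. Back to the handle.

Emit:
servo_tool:
  series:
    - [[0,1,-20,0,0,0,0.32],[0,1,-35,0,0,0,0.32],[0,1,-40,0,0,0,0.32],[0,1,-38,0,0,0,0.32],[0,1,-27,0,0,0,0.32],[0,0,0,0.12,0,0,0.32],[0,0,0,0.12,0,0,0.32],[0,0,0,0.12,0,0,0.32],[0,0,0,0.12,0,0,0.32],[0,0,0,0.12,0,0,0.32],[0,0,0,0.12,0,0,0.32],[0,0,0,0.12,0,0,0.32]]

```text
clock: 60.8
tool_pos: [0.4132, -0.1206, 0.3047]
eef_rot: [1.014, 1.326, -1.017]
contact_force: [0.2, -0.0, 1.0]
finger_gap: 0.319
```

Emit:
servo_tool:
  series:
    - [[0,0,0,0.12,0,0,0.32],[0,0,0,0.12,0,0,0.32],[0,0,0,0.12,0,0,0.32],[0,0,0,0.12,0,0,0.32],[0,0,0,0.12,0,0,0.32],[0,0,0,0.12,0,0,0.32],[20,0,0,0,0,0,0.32],[25,0,0,0,0,0,0.32],[0,0,0,0,0,0,0.32],[0,0,0,0,0,0,0.32],[0,0,0,0,0,0,0.32]]

```text
clock: 61.72
tool_pos: [0.4144, -0.1211, 0.2617]
eef_rot: [1.534, 0.96, -1.535]
contact_force: [1.1, 0.0, 0.7]
finger_gap: 0.32
```

Run:
```python
from h import *
mv([.4135,-.1212,.162],down(np.radians(-26.3)));print(tool()[2]["finger_gap"])
sh=[(np.array([[.4136,-.1208,.178]])+np.array([[.443*k,.8965*k,0] for k in(-.06,.06)]),(0,0,255))]
overlay("scene",(200,60,320,220),5,"hh1.png",sh)
```

```text
t 61.72 p [ 0.4144 -0.1211  0.2617] shift [99.7 -0.7  0.5] norm 99.7 rot [0.0059 0.0005 0.0007]
0.3195399066768097
```

View pics/hh1.png

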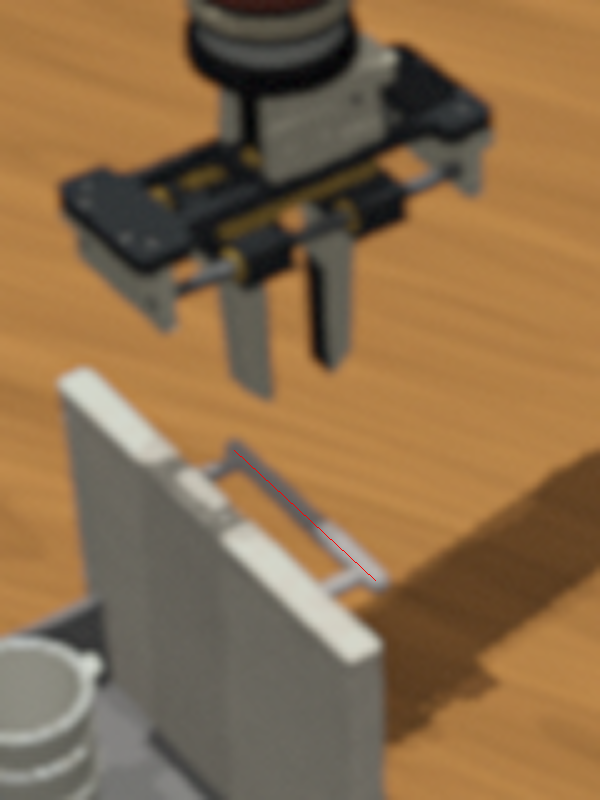

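Emit:
servo_tool:
  series:
    - [[15,-1,0,0,0,0,0.32],[20,0,0,0,0,0,0.32],[15,0,0,0,0,0,0.32],[10,0,0,0,0,0,0.32],[10,0,0,0,0,0,0.32],[10,0,0,0,0,0,0.32],[10,0,0,0,0,0,0.32],[8,0,0,0,0,0,0.32],[0,0,0,0,0,0,0.32],[0,0,0,0,0,0,0],[0,0,0,0,0,0,0],[0,0,0,0,0,0,0]]

```text
clock: 62.77
tool_pos: [0.4141, -0.1207, 0.1644]
eef_rot: [1.535, 0.959, -1.533]
contact_force: [1.5, 0.2, 0.7]
finger_gap: 0.151
```

Emit:
servo_tool:
  series:
    - [[0,0,0,0,0,0,0],[0,0,0,0,0,0,0],[0,0,0,0,0,0,0],[0,0,0,0,0,0,0],[0,0,0,0,0,0,0]]
  squeeze: 30

```text
clock: 63.18
tool_pos: [0.4137, -0.1206, 0.1642]
eef_rot: [1.535, 0.959, -1.534]
contact_force: [-1.6, 0.3, 5.9]
finger_gap: 0.121
```

Emit:
servo_tool:
  series:
    - [[0,2,0,0,0,0,0],[0,4,0,0,0,0,0],[0,6,0,0,0,0,0],[0,8,0,0,0,0,0],[0,9,0,0,0,0,0],[0,9,0,0,0,0,0],[0,9,0,0,0,0,0],[0,9,0,0,0,0,0],[0,9,0,0,0,0,0],[0,9,0,0,0,0,0],[0,9,0,0,0,0,0],[0,9,0,0,0,0,0]]

```text
clock: 64.18
tool_pos: [0.4962, -0.1614, 0.1642]
eef_rot: [1.534, 0.959, -1.535]
contact_force: [-2.4, 0.2, 5.4]
finger_gap: 0.121
```

Emit:
servo_tool:
  series:
    - [[0,9,0,0,0,0,0],[0,9,0,0,0,0,0],[0,9,0,0,0,0,0],[0,9,0,0,0,0,0],[0,8,0,0,0,0,0],[0,7,0,0,0,0,0],[0,6,0,0,0,0,0],[0,5,0,0,0,0,0],[0,4,0,0,0,0,0],[0,3,0,0,0,0,0],[0,2,0,0,0,0,0],[0,0,0,0,0,0,0]]

```text
clock: 65.18
tool_pos: [0.5605, -0.1933, 0.1643]
eef_rot: [1.534, 0.957, -1.534]
contact_force: [-1.2, -1.2, 4.7]
finger_gap: 0.119
```

Run:
```python
from h import *
p,M,s=tool();print(p,s["finger_gap"],s["contact_force"],"remaining",-(p[:2]-[.5703,-.1982])@[.8965,-.443])
snap("scene","ii1.png",(30,100,290,340),3)
```

```text
[ 0.5605447  -0.19332119  0.16427352] 0.11924981968320235 [-1.17518936 -1.23746705  4.6700859 ] remaining 0.010906932832153056
```

View pics/ii1.png

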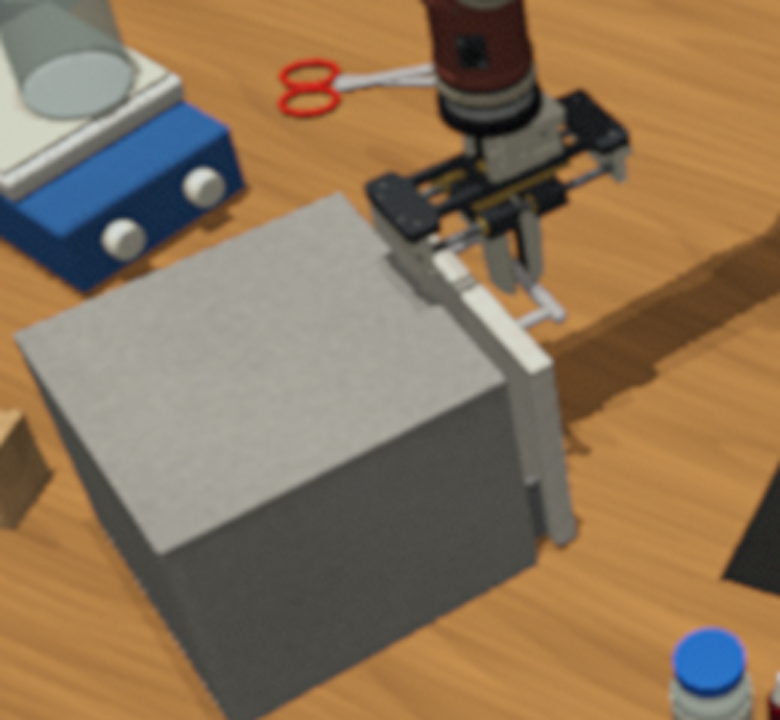

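Emit:
servo_tool:
  series:
    - [[0,2,0,0,0,0,0],[0,3,0,0,0,0,0],[0,3,0,0,0,0,0],[0,2,0,0,0,0,0],[0,0,0,0,0,0,0],[0,0,0,0,0,0,0]]

```text
clock: 65.73
tool_pos: [0.5692, -0.1976, 0.1643]
eef_rot: [1.534, 0.957, -1.535]
contact_force: [-1.5, -1.8, 4.5]
finger_gap: 0.119
```

Emit:
servo_tool:
  series:
    - [[0,1,0,0,0,0,0],[0,1,0,0,0,0,0],[0,0,0,0,0,0,0],[0,0,0,0,0,0,0]]

```text
clock: 66.07
tool_pos: [0.5706, -0.1983, 0.1643]
eef_rot: [1.534, 0.958, -1.535]
contact_force: [-1.6, -1.0, 6.4]
finger_gap: 0.115
```

Emit:
servo_tool:
  series:
    - [[0,1,0,0,0,0,0],[0,1,0,0,0,0,0],[0,0,0,0,0,0,0],[0,0,0,0,0,0,0]]

```text
clock: 66.4
tool_pos: [0.5723, -0.1992, 0.1643]
eef_rot: [1.534, 0.958, -1.535]
contact_force: [-2.2, -2.4, 6.3]
finger_gap: 0.116
```

Emit:
servo_tool:
  series:
    - [[0,1,0,0,0,0,0],[0,1,0,0,0,0,0],[0,0,0,0,0,0,0],[0,0,0,0,0,0,0]]

```text
clock: 66.73
tool_pos: [0.5741, -0.2001, 0.1643]
eef_rot: [1.534, 0.958, -1.535]
contact_force: [-2.4, -1.5, 5.5]
finger_gap: 0.114
```

Emit:
servo_tool:
  series:
    - [[0,1,0,0,0,0,0],[0,1,0,0,0,0,0],[0,1,0,0,0,0,0],[0,0,0,0,0,0,0],[0,0,0,0,0,0,0]]

```text
clock: 67.15
tool_pos: [0.5768, -0.2014, 0.1643]
eef_rot: [1.534, 0.958, -1.535]
contact_force: [-1.7, -1.0, 5.2]
finger_gap: 0.118
```

Run:
```python
from h import *
p,M,s=tool();print(p,s["contact_force"],s["ft_torque"])
snap("scene","jj1.png",(110,100,260,260),5)
```

```text
[ 0.57684791 -0.20142937  0.16429316] [-1.72733418 -0.95940748  5.217176  ] [-0.486617    0.51193878 -0.02087657]
```

View pics/jj1.png

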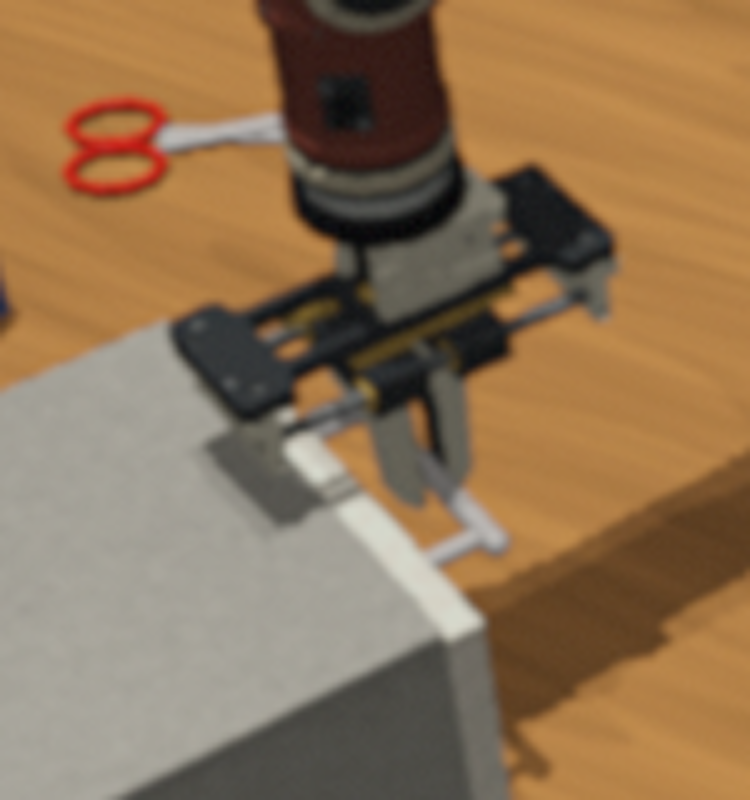

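The drawer had started about 6–7 mm ajar. I'll keep pushing until it meets the stop.

Emit:
servo_tool:
  series:
    - [[0,1,0,0,0,0,0],[0,1,0,0,0,0,0],[0,0,0,0,0,0,0],[0,0,0,0,0,0,0]]

```text
clock: 67.53
tool_pos: [0.5777, -0.2019, 0.1643]
eef_rot: [1.533, 0.96, -1.537]
contact_force: [-4.0, -1.1, 7.2]
finger_gap: 0.123
```

Emit:
servo_tool:
  series:
    - [[0,1,0,0,0,0,0],[0,1,0,0,0,0,0],[0,0,0,0,0,0,0],[0,0,0,0,0,0,0]]

```text
clock: 67.87
tool_pos: [0.5777, -0.2018, 0.1642]
eef_rot: [1.532, 0.964, -1.54]
contact_force: [-6.9, 0.7, 8.9]
finger_gap: 0.117
```

Emit:
servo_tool:
  series:
    - [[0,2,0,0,0,0,0],[0,0,0,0,0,0,0],[0,-4,0,0,0,0,0.33],[0,0,0,0,0,0,0.33],[0,0,0,0,0,0,0.33],[0,0,0,0,0,0,0.33],[0,0,0,0,0,0,0.33],[0,0,0,0,0,0,0.33],[-10,0,0,0,0,0,0.33],[-25,0,0,0,0,0,0.33],[-30,0,0,0,0,0,0.33],[-35,0,0,0,0,0,0.33]]

```text
clock: 68.87
tool_pos: [0.5781, -0.2008, 0.2641]
eef_rot: [1.533, 0.962, -1.537]
contact_force: [-0.0, 0.3, 0.1]
finger_gap: 0.333
```

Emit:
servo_tool:
  series:
    - [[-30,0,0,0,0,0,0.33],[-10,-20,-20,0,0,0,0.33],[0,-25,-30,0,0,0,0.33],[0,-25,-35,0,0,0,0.33],[0,-25,-35,0,0,0,0.33],[0,-25,-35,0,0,0,0.33],[0,-10,-35,0,0,0,0.33],[0,0,-20,0,0,0,0.33],[0,0,0,0,0,0,0.33],[0,0,0,0,0,0,0.33]]

```text
clock: 69.7
tool_pos: [0.5548, 0.0418, 0.3041]
eef_rot: [1.533, 0.961, -1.532]
contact_force: [-0.2, -0.6, 0.2]
finger_gap: 0.327
```

Run:
```python
from h import *
p,M,s=tool();print(p,s["contact_force"])
snap("scene","kk1.png");snap("top","kk2.png");snap("top","kk3.png",(370,20,590,260),3);snap("scene","kk4.png",(30,150,230,340),4)
```

```text
[0.55482965 0.04183351 0.30407898] [-0.16562222 -0.57301599  0.22399658]
```

View pics/kk1.png

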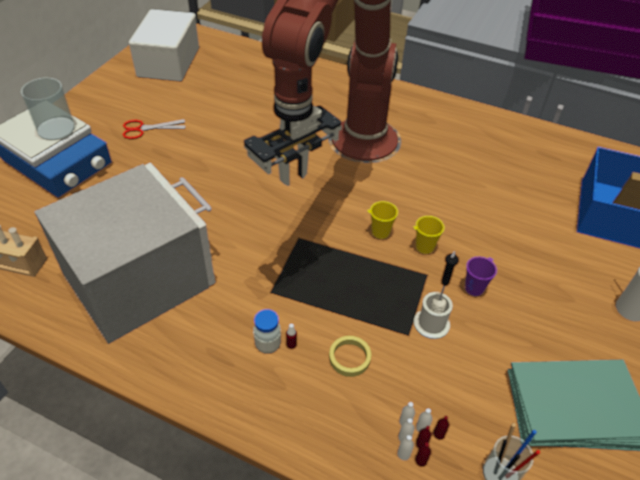

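View pics/kk2.png

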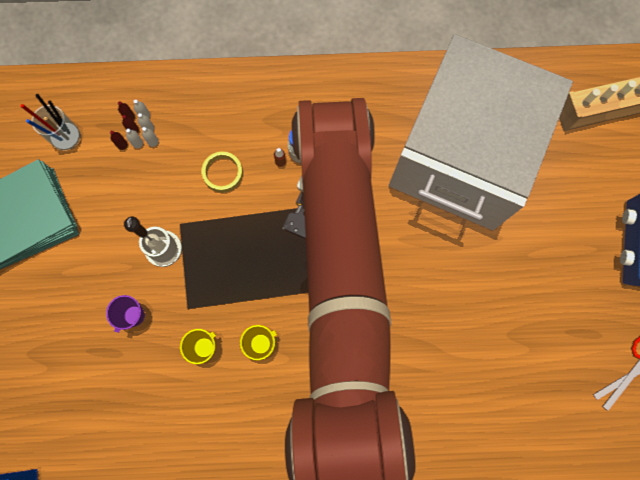

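View pics/kk3.png

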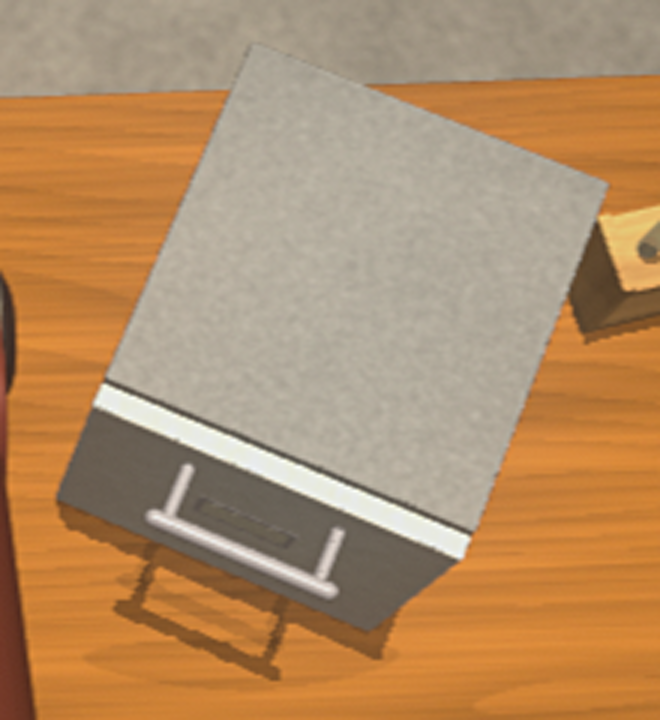

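View pics/kk4.png

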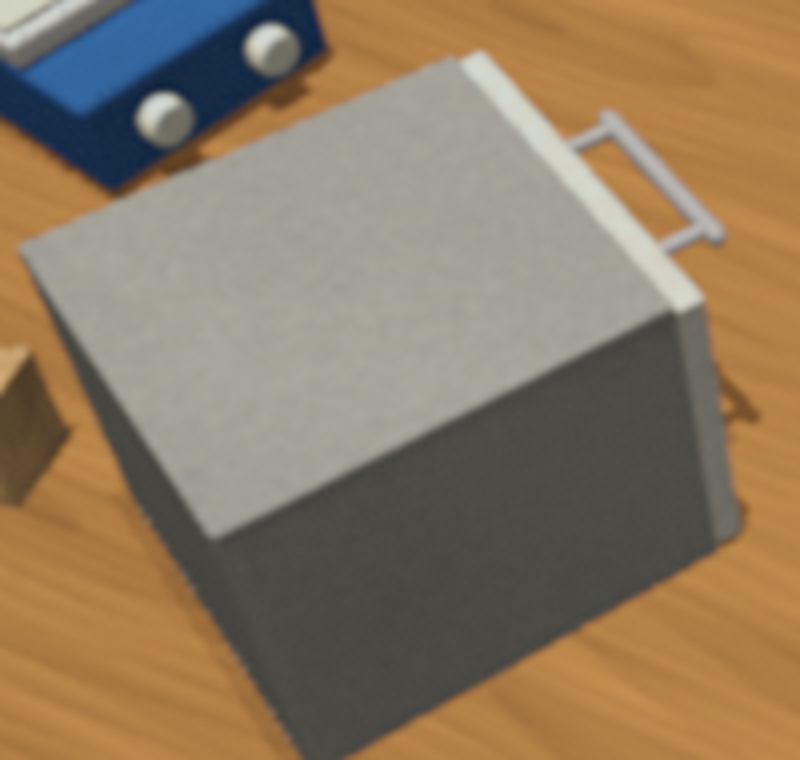

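Run:
```python
from rig import robot
print(robot.finish_job(), robot.sense()["clock"])
```

```text
the job is handed in; nothing more can be done
the job is handed in; nothing more can be done
```

The job is done and handed in after about 70 s of the 210 s allowed. Two used beakers were on the mat, numbers 1 and 3 (number 2 was not there).

- **Brushing:** I brushed beaker1 first, then beaker3. Each got four touches on the bottom (about 4–8 N) with three rises to about 6 mm below the rim in between.
- **Brush:** It is back in its pot, bristles down. The pot had not moved when I returned it.
- **Stack:** Both beakers are nested upright in the clean one in the drawer. Before I closed the drawer, both cameras showed the rims about 25.5 mm apart, within the 24–30 mm expected.
- **Drawer:** It had started about 8 mm ajar. I pushed it to its stop, where it held against about 7 N. The last pictures show the front flush with the unit.
- **Bench:** The final pictures show the yellow and purple beakers, dropper bottle and tape roll where they were. The jar looks unmoved in the scene view, but the arm partly hid it from above. Nothing was knocked over.

**Not as expected:**
- With the brush held, the fingers stopped at about 27 mm, not the handle's 20 mm. They were probably bearing on the end knob, but the brush stayed steady throughout.
- I could not see the stack after the drawer closed, so I am relying on the slow push having left it standing.

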